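Collapse a telescopic leg to its next hole and pack it

ROBOT

A 6-joint arm with a two-finger parallel gripper is mounted at the origin on a cart in front of the work surface, level with it; the furniture and walls round the work are solid. World frame = base frame: x ahead of the robot, y to its left, z up, the work surface at z = 0. Lengths are in mm, angles in degrees, forces in N, time in s.
With the tool pointing down it reaches from about 300 to 850 mm from the base axis. Payload 4.2 kg.
Tool frame: the origin (TCP) lies midway between the tips of the shut fingers; the grasp point (between the pads) lies 19 mm behind it; x points along the fingers, z is the direction in which the jaws open and shut, and the axes are right-handed (so a half turn about x gives the same grasp; the last joint's range is limited). The gripper opens to 91 mm and grips with 3 to 60 N. Pads are 32 mm wide; open, the fingers measure 118 mm over their backs; the gripper's body (76 mm by 178 mm) begins 60 mm behind the grasp point.
Start: joints at [-65.776, 18.312, 89.639, -0, 72.044, -1.146], TCP at [246.376, -519.559, 213.976] pointing down, gripper open.
Joint ranges: [-177.97, 177.97], [-48.28, 115.42], [12.27, 149.76], [-77.06, 257.06], [2.81, 150.46], [-146.56, 146.56]. Speed limits (degrees/s): [147.25, 147.25, 180, 180, 180, 180].

INTERFACE

Orientations are given as [roll, pitch, yaw] about the fixed x, y, z axes, in that order (R = Rz(yaw) Ry(pitch) Rx(roll)).
In Python, from workcell import env gives the robot as it stands.
- The arm moves only by the tool send_rows, never from a script. Its argument "commands" is a list that holds one entry, the list of rows, each a list of 6 numbers: the shift along the tool's x, y, z normalised to -1 to 1, where 1 is 0.1 m, then the turn, a rotation vector about the tool's x, y, z normalised to -1 to 1, where 1 is 2 pi rad. In form: [[[x, y, z, wx, wy, wz], ...]]. A call has 1 to 20 rows; each row is the pose to reach, as a shift and turn from the pose commanded when the call began, along the tool's axes at that moment, turning the shorter way round; what a row does not reach only later rows make up. A row lasts 1/8 s, in which the tool goes at most 62.5 mm and 10.7 degrees, less where a joint would pass 70% of its speed; a pose out of reach is approached as far as the arm can. A call with a number of a shift or a turn outside -1 to 1 is refused whole. A call with a gripper value outside its range is refused whole. "jaw" is the closure, from -1 (fully open) to 1 (shut), so that 0 is half open, set as the call begins (left out, the last holds). The fingers move at their own pace and stop on an object; "force" is the grip in N (left out, the last holds). Time passes only in rows, so rows that repeat a pose let the fingers close. It gives the time, the measured TCP pose, the force and the opening at its end, in the units of the state.
- env.state(): the state, without advancing time (a new reading comes with each control period).
- env.grab_frame(name): name is "scene" or "top" or "wrist"; returns (picture, depth): 480x640x3 uint8, red, green, blue; 480x640 float32, mm along the optical axis (not along the pixel's ray), 0 where there is no reading.
- env.get_calibration(name): a dict with "mtx" (3x3 intrinsics, pixels), "camera_from_world" (4x4, takes a point from world to camera coordinates). Camera axes: x right, y up, looking along -z (the intrinsics and any distortion apply to the point x, -y, -z); pixel columns grow to the right and rows downward; lengths in mm; the calibration is good to about 2 mm. A picture is of the moment at which its call begins: read the wrist's pose just before it. get_calibration takes no time and is no camera call; for the wrist camera it gives the pose at the moment of the call.
- env.job_done(): hands the job in, once; it reports no verdict.
The state is a dict: "time_s": time; "qpos": joint angles; "qvel": joint speeds; "effort": joint torques, N m; "ee_pos": TCP position; "ee_rot": TCP orientation; "force": force on the tool from outside, world axes, zero at the start; "torque": the same for the moment, N m; "gripper_width": finger opening in mm.
Only numpy, scipy, OpenCV 4.12 (cv2) and the standard library are available. Lean on these libraries where they do the work, as an engineer would, in place of code of your own. Each camera call takes 0.05 s, during which the arm holds its last target.

TASK

Shorten the telescopic table leg that lies in the wooden jig by one hole: squeeze its sprung button in and push the outer tube slowly and gently along, foot against the jig's end stop, until the button clicks out in the next hole; stop there and do not ram the button against the edge of the hole. Then set the shortened leg down in the empty place of the carton beside the leg already packed, resting in its two end cradles, and let go, leaving the other things on the bench alone.

Things in the scene. Friction and masses are not known exactly. Their poses are not given: they have to be found in the camera images.
- button_tip (a point): tip of the steel snap button, a dome 8 mm wide standing 3 mm out of a round 10 mm hole in the upright side of the outer tube that this point's own -y looks along, at mid-height of the tube (15.5 mm from the tube's axis)
- button: the snap button, sprung in the inner tube: 3 N to start, 4 N level with the tube's face, 5 N under the wall. Pressed level it still holds until the outer tube is pushed towards the foot with 5 to 12 N; then it dips under the 2 mm wall and stays down until a hole comes over it, where it snaps out and blocks the tube: arrive there at 3 cm/s or less. It takes 30 N sideways. Origin at its tip
- button_travel (a joint): how far the button is pressed in, m: 0 fully out, 0.003 level with the outer tube's face, about 0.005 when trapped under the wall
- leg: inner tube (loose, dark grey, 21 mm square) of the leg with a black ribbed rubber foot, 25 mm square, 20 mm long. Origin at the lower edge of the foot's end face; +x runs along the leg out through the foot (towards the stop while in the jig), z is up. Whole leg 0.3 to 0.5 kg, 330 mm long as it lies, 290 mm when shortened by one hole
- foot_end (a point): centre of the foot's end face; it starts 3 to 72 mm short of the jig's end stop
- outer: outer tube, silver, 25 mm square, 200 mm long, 2 mm wall, black bush at its mouth, dark fitting at the far end; three 10 mm holes in its -y side, 25, 65 and 105 mm from the mouth. Origin at the lower edge of the mouth, the tube runs from there along its -x. It slides on the inner tube with 1 to 3 N of friction
- outer_balance (a point): on the outer tube's axis, 92 mm from its mouth, half-way up: about the balance point of the shortened leg, a good place to pick it up; axes as the leg's
- packed_middle (a point): on the outer tube's axis, 55 mm from its mouth: the middle of the leg's whole length once it is shortened by one hole; axes as the leg's
- telescope (a joint): travel of the outer tube along the inner one towards the foot, m: 0 at the start (button in the first hole), about 0.040 with the button in the next hole; each hole leaves the button about 1 mm of play either way
- jig: fixed jig: plywood board 460 x 90 x 12 mm with two wooden saddles (notches 31 mm wide, 14 mm deep, leg's underside 34 mm up) and, in the second, a metal end stop, 73 mm high with its black knob, clamped anywhere along a 60 mm slot: its place is not measured. Origin under the board, 195 mm from its -x end; saddles from -78 to -42 mm and +145 to +260 mm along x, which runs to the stop
- carton: fixed open cardboard carton, inside 302 x 164 mm, walls 50 mm high, end flaps folded out, up to 75 mm high. Origin under its centre, x lengthwise. White foam cradles at both ends (30 mm long, 38 mm high, notches 32 mm wide, notch floor 20 mm up): a shortened leg already lies in the pair of notches at y = +39 mm, the pair at y = -39 mm is empty
- empty_place (a point): where the middle of the shortened leg's axis belongs: middle of the empty place, 32.5 mm above the bench; x runs lengthwise (the leg may lie either way round)
- stapler: dark stapler, 38 x 140 x 53 mm, a bystander; origin under its centre
- box_tags: beige cardboard box, 61 x 110 x 46 mm, a bystander; origin under its centre
- label_roll: white label roll, 78 mm wide, 52 mm high, a bystander; origin under its centre
- tape_masking: roll of cream masking tape, 104 mm wide, 25 mm high, a bystander; origin under its centre

How it is judged:
By the outcome, as a careful person would: the job done as asked, in the order asked, and still so for the second after the job is handed in, with the robot touching nothing.
It also fails if it takes over 51 s, if anything falls off the work surface, if the arm or the gripper's body presses on something with over 40 N, if the wrist force passes 120 N, or if a joint passes its speed limit or range.

## Working session

There is one attempt and no reset: what is moved stays moved. The work goes in short steps, Python scripts to look and compute and a tool call to move; the robot and the scene stay as the last step left them, time stands still between calls to the robot, and variables do not carry over. Pictures are saved under pics/ and viewed, and the job is handed in when it is done.

Besides the shell and the picture viewer there is one more tool, called as a command line: name --argument value ..., lists and objects as JSON in quotes. send_rows: Moves the arm, as the interface text tells. Its arguments: {"type":"object","properties":{"commands":{"type":"array","items":{"type":"array","items":{"type":"array","items":{"type":"number","minimum":-1,"maximum":1}}}},"jaw":{"type":"number"},"force":{"type":"number"}},"required":["commands"]}

```bash
ls; mkdir -p pics; cat > h.py <<'E'
import numpy as np, cv2
from workcell import env
def cast(cal,u,v,z):
    K=np.array(cal["mtx"]);T=np.array(cal["camera_from_world"])
    d=np.linalg.inv(K)@np.array([u,v,1.0]); d=np.array([d[0],-d[1],-d[2]])
    R=T[:3,:3];c=-R.T@T[:3,3]; w=R.T@d
    return c+w*(z-c[2])/w[2]
def deproj(cal,u,v,dep):
    K=np.array(cal["mtx"]);T=np.array(cal["camera_from_world"])
    d=np.linalg.inv(K)@np.array([u,v,1.0])*dep; d=np.array([d[0],-d[1],-d[2]])
    return T[:3,:3].T@(d-T[:3,3])
def proj(cal,p):
    K=np.array(cal["mtx"]);T=np.array(cal["camera_from_world"])
    q=T[:3,:3]@np.array(p)+T[:3,3]; q=K@np.array([q[0],-q[1],-q[2]]);return q[:2]/q[2]
E
python3 - <<'E'
from h import *
import pickle
print(env.state())
for n in ["scene","top"]:
    im,d=env.grab_frame(n);c=env.get_calibration(n)
    pickle.dump((im,d,c),open(n+".pkl","wb"));cv2.imwrite(f"pics/{n}1.png",im[:,:,::-1]);print(c)
E
```

```text
pics
{'time_s': 0.0, 'qpos': array([-6.57754411e+01,  1.83519011e+01,  8.97063960e+01,  6.72760160e-05,
        7.20436117e+01, -1.14781503e+00]), 'qvel': array([-0.01125544,  0.09348457,  0.02160925,  0.09749089,  0.07426338,
       -0.05975446]), 'effort': array([-1.14808404e-04, -4.12463379e+01, -2.31975567e+01,  7.25722150e-02,
        4.55878582e-02, -1.36813055e-04]), 'ee_pos': array([ 246.16393537, -519.08403979,  213.11774315]), 'ee_rot': array([178.81622378,  89.8980912 , 114.18857695]), 'force': array([ 0.43302257, -0.19172314, -0.76403666]), 'torque': array([-0.0047842 ,  0.00300705, -0.01161883]), 'gripper_width': 91.17962944751645}
{'mtx': array([[438.23361233,   0.        , 315.79782445],
       [  0.        , 438.23361233, 239.19771032],
       [  0.        ,   0.        ,   1.        ]]), 'camera_from_world': array([[-8.81995014e-01, -4.71198018e-01,  7.56452945e-03,
         4.56445154e+02],
       [ 1.97383375e-01, -3.54793820e-01,  9.13871517e-01,
        -1.69493830e+02],
       [-4.27930599e-01,  8.07523234e-01,  4.05933035e-01,
        -8.02333229e+02],
       [ 0.00000000e+00,  0.00000000e+00,  0.00000000e+00,
         1.00000000e+00]])}
{'mtx': array([[558.08794679,   0.        , 317.46000862],
       [  0.        , 558.08794679, 238.16375461],
       [  0.        ,   0.        ,   1.        ]]), 'camera_from_world': array([[ 1.58150678e-02, -9.99830057e-01,  9.47310751e-03,
        -2.21895556e+01],
       [ 9.94332038e-01,  1.67229082e-02,  1.04995919e-01,
        -5.43412617e+02],
       [-1.05136494e-01,  7.75889671e-03,  9.94427532e-01,
        -1.28720627e+03],
       [ 0.00000000e+00,  0.00000000e+00,  0.00000000e+00,
         1.00000000e+00]])}
```

View pics/scene1.png

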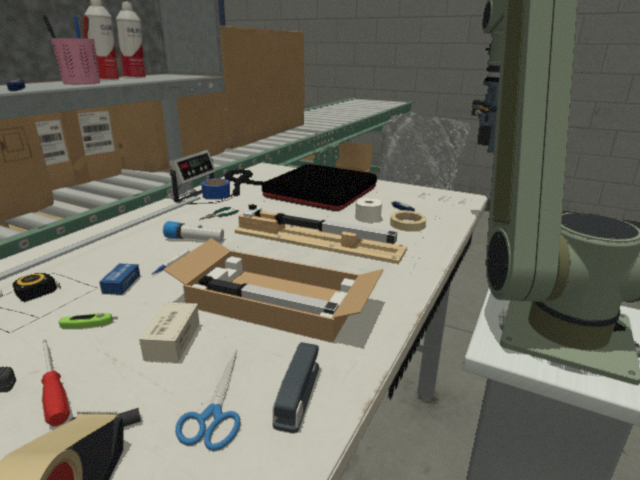

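View pics/top1.png

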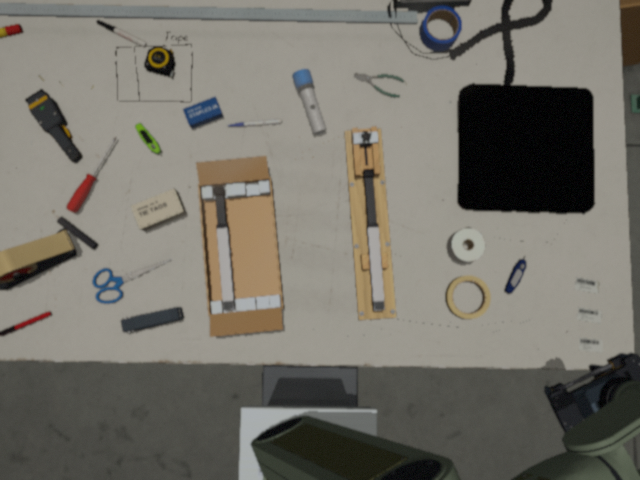

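The top view shows the jig at columns 345–397 with the stop at about row 140, so the leg's foot points away from the robot. The carton is at columns 197–285, and its empty place is on the right-hand side. I'll crop in to measure both.

```bash
python3 - <<'E'
from h import *
import pickle
im,d,c=pickle.load(open("top.pkl","rb"))
a=im[115:335,340:400,::-1];b=im[150:345,190:290,::-1]
a=cv2.resize(a,None,fx=2.7,fy=2.7,interpolation=2);b=cv2.resize(b,None,fx=3,fy=3,interpolation=2)
o=np.zeros((600,500,3),np.uint8);o[:a.shape[0],:a.shape[1]]=a;o[:b.shape[0],180:180+b.shape[1]]=b
cv2.imwrite("pics/crop1.png",o)
for u,v in [(365,150),(371,190),(375,260),(377,300),(222,195),(228,300)]: print(u,v,deproj(c,u,v,d[v,u]).round(1))
# silver/light pixels with jig outer tube height
H=np.zeros((480,640,3))
T=np.array(c["camera_from_world"]);K=np.array(c["mtx"])
uu,vv=np.meshgrid(np.arange(640),np.arange(480))
P=np.stack([(uu-K[0,2])/K[0,0]*d,-(vv-K[1,2])/K[1,1]*d,-d],-1)
W=(P-T[:3,3])@T[:3,:3]
np.save("W.npy",W)
m=(W[...,2]>53)&(W[...,2]<66)&(uu>340)&(uu<400)&(vv>120)&(vv<330)
for v in range(125,320,4):
    x=np.where(m[v])[0]
    if len(x): print(v,x.min(),x.max(),W[v,x[0]].round(1),W[v,x[-1]].round(1),im[v,(x.min()+x.max())//2])
E
```

```text
365 150 [ 756.8 -123.5   34.5]
371 190 [ 654.9 -135.7   60.8]
375 260 [ 492.7 -146.6   53.9]
377 300 [ 401.1 -150.8   60.9]
222 195 [640.3 212.5  42.8]
228 300 [395.6 190.2  44.4]
133 353 377 [792.2 -93.1  53.5] [ 791.6 -149.2   58.9] [53 51 48]
137 353 377 [782.5 -93.2  53.6] [ 783.6 -149.9   53.5] [51 50 48]
141 354 377 [772.4 -95.5  55.1] [ 771.3 -148.9   62.4] [93 95 93]
145 361 368 [ 761.6 -111.6   60.4] [ 763.9 -128.8   53.2] [30 28 23]
169 364 373 [ 705.2 -119.4   57. ] [ 705.1 -140.3   59. ] [86 67 46]
173 363 373 [ 695.9 -117.2   55.8] [ 696.1 -140.5   56.7] [42 40 41]
177 364 373 [ 686.7 -119.7   54.7] [ 687.1 -140.8   54.6] [39 39 40]
181 365 373 [ 676.1 -121.7   59.8] [ 676.7 -140.4   58.9] [62 62 62]
185 365 373 [ 668.  -122.3   53.3] [ 668.1 -140.9   54.5] [62 61 61]
189 365 373 [ 657.8 -122.1   56.8] [ 658.5 -140.9   54.9] [62 62 61]
193 366 374 [ 648.5 -124.5   56.1] [ 648.1 -142.8   59.9] [62 61 61]
197 366 374 [ 638.8 -124.5   57.5] [ 639.6 -143.3   55.3] [63 63 64]
201 366 373 [ 630.1 -124.9   53.3] [ 629.4 -140.6   59.1] [64 63 63]
205 368 375 [ 620.4 -129.4   55.
[... 1187 characters left out ...]
 462.3 -136.8   60.4] [ 462.5 -159.4   62.7] [167 165 162]
277 371 382 [ 453.4 -137.6   53.1] [ 453.4 -161.5   64.6] [167 164 162]
281 372 382 [ 444.1 -139.3   59.9] [ 444.5 -162.2   59.2] [166 164 161]
285 372 382 [ 435.  -139.7   56.3] [ 435.4 -162.6   56.6] [166 164 161]
289 372 383 [ 425.9 -139.8   56.2] [ 426.3 -164.7   58.5] [166 164 160]
293 373 383 [ 416.9 -142.2   55.2] [ 417.2 -164.6   59.2] [165 164 160]
297 374 383 [ 407.8 -144.4   56.3] [ 408.1 -164.3   62.1] [166 163 161]
301 373 384 [ 398.7 -141.9   58.9] [ 399.1 -167.    59.2] [120 118 117]
305 374 384 [ 389.7 -144.2   58.9] [ 390.1 -166.5   63. ] [69 69 69]
309 374 384 [ 380.6 -144.3   58.4] [ 381.  -166.9   59.8] [91 89 87]
```

View pics/crop1.png

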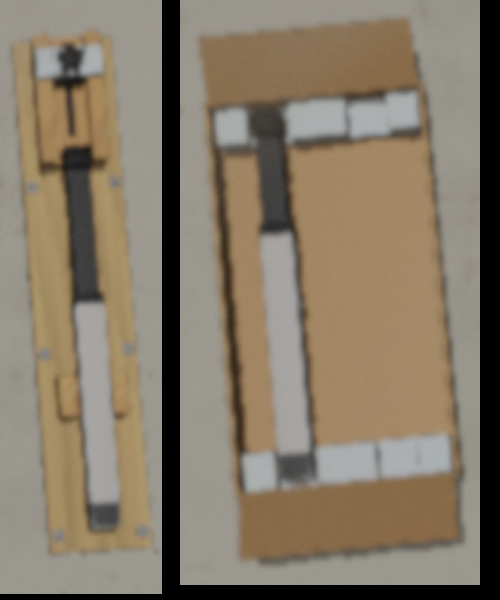

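```bash
cat >> h.py <<'E'
from scipy.spatial.transform import Rotation as Rot
def goal(pos,yaw,flip=0):
    """tool x down, tool z at heading yaw(deg) in world"""
    a=np.radians(yaw+flip); z=np.array([np.cos(a),np.sin(a),0]);x=np.array([0,0,-1.]);y=np.cross(z,x)
    return np.array(pos,float),np.stack([x,y,z],1)
def row(pos,R,cur=None):
    s=env.state() if cur is None else cur
    p0=s["ee_pos"];R0=Rot.from_euler('xyz',s["ee_rot"],degrees=True).as_matrix()
    sh=R0.T@(pos-p0)/100; w=Rot.from_matrix(R0.T@R).as_rotvec()/(2*np.pi)
    return np.r_[sh,w].round(4)
E
python3 - <<'E'
from h import *
import pickle
im,d,c=pickle.load(open("top.pkl","rb"))
W=np.load("W.npy")
s=env.state();R0=Rot.from_euler('xyz',s["ee_rot"],degrees=True).as_matrix();print(R0.round(3))
def fit(rows,lo,hi,test,z):
    pts=[]
    for v in rows:
        x=[u for u in range(lo,hi) if test(im[v,u].astype(int))]
        if len(x)>4: pts.append(cast(c,np.mean(x),v,z))
    pts=np.array(pts);k=np.polyfit(pts[:,0],pts[:,1],1);print("line",k,np.degrees(np.arctan(k[0])),pts[0],pts[-1],np.std(pts[:,1]-np.polyval(k,pts[:,0])));return k
silv=lambda p:(p.min()>140 and p[0]-p[2]<20)
k=fit(list(range(230,255))+list(range(272,298)),364,390,silv,59)
k2=fit(range(238,285),212,240,silv,45)
for col in (366,371,374): print([ (v,int(im[v,col].mean())) for v in range(150,182,1)])
print([(v,int(im[v,373].mean()),) for v in range(219,232)],[(v,int(im[v,379].mean()),) for v in range(296,318)])
for v in (176,172,168,226,225,227,299,312): print(v,cast(c,370,v,59).round(1))
for v in range(135,180,2): print(v,[W[v,u].round(0)[[0,2]].tolist() for u in (356,360,364,367,371)])
# foam blocks
hsv=cv2.cvtColor(im,cv2.COLOR_RGB2HSV)
m=((hsv[...,1]<25)&(hsv[...,2]>180)).astype(np.uint8);m[:,:195]=0;m[:,290:]=0;m[:170]=0;m[330:]=0
n,l,st,ce=cv2.connectedComponentsWithStats(m)
for i in range(1,n):
    if st[i,4]>15:print(st[i],ce[i].round(1),cast(c,*ce[i],38).round(1))
E
```

```text
[[-0.001  0.904  0.428]
 [ 0.001  0.428 -0.904]
 [-1.     0.    -0.002]]
line [ 8.38117233e-02 -1.87824591e+02] 4.790861303195957 [ 561.59054218 -139.86398795   59.        ] [ 407.94615758 -154.39632571   59.        ] 0.48354726531188047
line [1.18172720e-01 1.44561268e+02] 6.739541976410511 [538.65055437 207.5598825   45.        ] [432.22834635 194.76773906  45.        ] 0.569329322782199
[(150, 80), (151, 77), (152, 75), (153, 71), (154, 69), (155, 67), (156, 65), (157, 63), (158, 62), (159, 60), (160, 60), (161, 61), (162, 62), (163, 63), (164, 75), (165, 98), (166, 117), (167, 120), (168, 104), (169, 71), (170, 42), (171, 35), (172, 40), (173, 39), (174, 41), (175, 34), (176, 31), (177, 37), (178, 51), (179, 60), (180, 59), (181, 58)]
[(150, 115), (151, 115), (152, 116), (153, 115), (154, 118), (155, 118), (156, 120), (157, 121), (158, 121), (159, 124), (160, 126), (161, 126), (162, 125), (163, 127), (164, 127), (165, 127), (166, 124), (167, 115), (168, 93), (169, 61), (170, 31), (171, 32), (172, 32), (173, 37), (174, 36), (175, 31), (176, 28), (177, 37), (178, 52), (179, 58), (1
[... 2154 characters left out ...]
 [722.0, 45.0], [726.0, 31.0], [726.0, 30.0], [724.0, 38.0]]
165 [[716.0, 49.0], [716.0, 50.0], [721.0, 33.0], [720.0, 36.0], [721.0, 32.0]]
167 [[713.0, 45.0], [712.0, 47.0], [715.0, 35.0], [716.0, 32.0], [715.0, 37.0]]
169 [[706.0, 52.0], [708.0, 44.0], [705.0, 57.0], [704.0, 62.0], [707.0, 52.0]]
171 [[703.0, 46.0], [702.0, 48.0], [700.0, 57.0], [700.0, 59.0], [701.0, 56.0]]
173 [[697.0, 50.0], [698.0, 48.0], [695.0, 58.0], [695.0, 59.0], [697.0, 53.0]]
175 [[693.0, 46.0], [694.0, 41.0], [691.0, 58.0], [690.0, 61.0], [691.0, 58.0]]
177 [[692.0, 27.0], [695.0, 18.0], [687.0, 55.0], [686.0, 59.0], [686.0, 58.0]]
179 [[691.0, 10.0], [691.0, 11.0], [683.0, 48.0], [681.0, 60.0], [682.0, 56.0]]
```

```bash
python3 - <<'E'
from h import *
p,R=goal([545,-141,190],-85.2); print(row(p,R))
E
```

```text
[ 2.3580e-01  4.3201e+00 -2.1362e+00  5.7100e-02 -2.0000e-04  0.0000e+00]
```

send_rows --commands '[[[0.05,0.45,-0.22,0,0,0],[0.1,0.9,-0.445,0,0,0]]]' --jaw -0.2 --force 25

```text
time_s: 0.35
ee_pos: [308.9, -440.0, 203.3]
ee_rot: [171.8, 90.0, 107.1]
force: [-0.4, -0.4, -0.8]
gripper_width: 73.9
```

send_rows --commands '[[[0.05,0.45,-0.22,0,0,0],[0.13,0.9,-0.445,0,0,0]]]'

```text
time_s: 0.6
ee_pos: [371.7, -360.7, 190.7]
ee_rot: [30.7, 90.0, -34.0]
force: [0.6, -0.2, -0.7]
gripper_width: 55.5
```

send_rows --commands '[[[0,0.45,-0.22,0,0,0],[0,0.9,-0.445,0,0,0]]]'

```text
time_s: 0.85
ee_pos: [433.7, -281.7, 190.5]
ee_rot: [-142.1, 90.0, 153.3]
force: [0.5, -1.3, -0.1]
gripper_width: 54.6
```

send_rows --commands '[[[0,0.45,-0.22,0,0,0],[0,0.9,-0.445,0,0,0]]]'

```text
time_s: 1.1
ee_pos: [496.1, -203.0, 190.6]
ee_rot: [-114.7, 90.0, -179.3]
force: [0.3, 0.3, 0.3]
gripper_width: 54.8
```

send_rows --commands '[[[0,0.4,-0.2,0.0285,0,0],[0,0.72,-0.356,0.057,0,0],[0,0.72,-0.356,0.057,0,0],[0,0.72,-0.356,0.057,0,0]]]'

```text
time_s: 1.6
ee_pos: [544.6, -141.7, 190.5]
ee_rot: [-86.0, 89.9, -171.0]
force: [-0.7, 0.4, 0.4]
gripper_width: 54.6
```

```bash
python3 - <<'E'
from h import *
import pickle
s=env.state();c=env.get_calibration("wrist");im,d=env.grab_frame("wrist")
pickle.dump((im,d,c,s),open("wrist1.pkl","wb"));cv2.imwrite("pics/wrist1.png",im[:,:,::-1])
print(s["time_s"],s["ee_pos"],s["ee_rot"],s["qvel"].round(2),s["force"],s["gripper_width"])
p,R=goal([545,-141,190],-85.2); print(row(p,R))
E
```

```text
1.6 [ 544.57750177 -141.67682546  190.50981912] [ -85.95303115   89.920038   -171.01577285] [-1.06 -0.43  0.21  0.05 -0.02  0.26] [-0.74052565  0.36556079  0.44075377] 54.57737752518593
[ 0.0067  0.0061 -0.0097  0.0002  0.      0.0002]
```

View pics/wrist1.png

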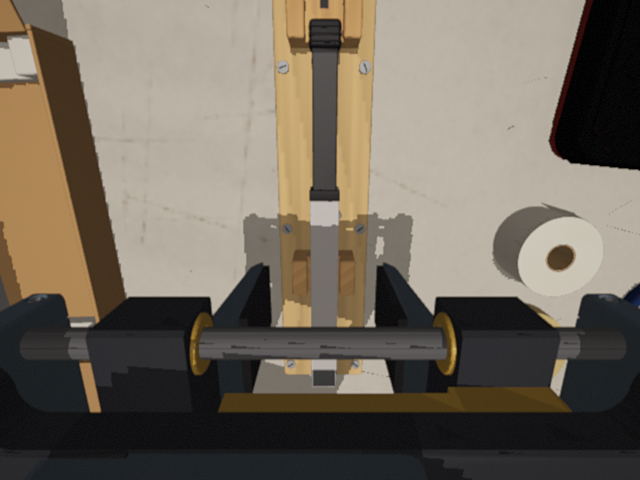

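The wrist view shows the outer tube running up columns 311–339, with its bush and mouth at rows 189–201 and the foot's end at about row 20. The tube sits roughly centred between the fingers.

```bash
python3 - <<'E'
from h import *
import pickle
im,d,c,s=pickle.load(open("wrist1.pkl","rb"))
print([(v,int(im[v,324].mean())) for v in list(range(182,206))])
print([(v,int(im[v,324].mean())) for v in list(range(12,30))])
for v in (188,201,20):print(v,cast(c,325,v,59).round(1), deproj(c,325,v+3,d[v+3,325]).round(1))
pts=[]
for v in range(204,300,3):
    x=[u for u in range(300,350) if im[v,u].min()>130 and int(im[v,u,0])-int(im[v,u,2])<20]
    if len(x)>5: pts.append(np.r_[cast(c,(min(x)+max(x))/2,v,59),min(x),max(x)])
pts=np.array(pts);print(pts[::6].round(1));k=np.polyfit(pts[:,0],pts[:,1],1);print(k,np.degrees(np.arctan(k[0])))
pts=[]
for v in range(60,180,5):
    x=[u for u in range(300,350) if im[v,u].max()<90]
    pts.append(np.r_[cast(c,(min(x)+max(x))/2,v,57),min(x),max(x)])
pts=np.array(pts);k2=np.polyfit(pts[:,0],pts[:,1],1);print(k2,np.degrees(np.arctan(k2[0])),np.polyval(k2,550),np.polyval(k,550),np.polyval(k2,650),np.polyval(k,650))
E
```

```text
[(182, 68), (183, 68), (184, 67), (185, 67), (186, 67), (187, 67), (188, 67), (189, 56), (190, 41), (191, 48), (192, 53), (193, 50), (194, 51), (195, 48), (196, 46), (197, 43), (198, 42), (199, 37), (200, 75), (201, 144), (202, 180), (203, 187), (204, 187), (205, 187)]
[(12, 145), (13, 145), (14, 144), (15, 146), (16, 148), (17, 144), (18, 106), (19, 52), (20, 35), (21, 47), (22, 51), (23, 52), (24, 50), (25, 37), (26, 28), (27, 30), (28, 46), (29, 54)]
188 [ 581.9 -139.6   59. ] [ 579.7 -139.8   61.6]
201 [ 570.8 -140.6   59. ] [ 568.  -140.9   58.1]
20 [ 707.8 -128.4   59. ] [ 706.2 -128.5   57.5]
[[ 568.1 -140.    59.   311.   337. ]
 [ 552.1 -141.4   59.   310.   338. ]]
[ 9.01582139e-02 -1.91342644e+02] 5.151756583499935
[ 8.24622820e-02 -1.86653786e+02] 4.7140747572788255 -141.2995312876868 -141.7556263664521 -133.05330308354866 -132.73980497574172
```

```bash
python3 - <<'E'
from h import *
p,R=goal([550,-141.5,27.5],-85.25); print(row(p,R))
E
```

```text
[ 1.6316e+00  5.7200e-02 -7.0000e-04  3.0000e-04  0.0000e+00  2.0000e-04]
```

send_rows --commands '[[[0.3,0.057,0,0,0,0],[0.6,0.057,0,0,0,0],[0.9,0.057,0,0,0,0]]]'

```text
time_s: 2.02
ee_pos: [550.2, -142.2, 100.3]
ee_rot: [22.6, 90.0, -62.6]
force: [0.1, 0.0, 0.0]
gripper_width: 54.4
```

send_rows --commands '[[[0.25,0,0,0,0,0],[0.5,0,0,0,0,0],[0.73,0,0,0,0,0],[0.73,0,0,0,0,0],[0.73,0,0,0,0,0]]]'

```text
time_s: 2.65
ee_pos: [551.2, -141.8, 28.9]
ee_rot: [64.5, 89.9, -20.7]
force: [-0.2, -0.1, 0.3]
gripper_width: 55.1
```

```bash
python3 - <<'E'
from h import *
s=env.state();print(s["time_s"],s["ee_pos"],s["force"],s["gripper_width"])
im,d=env.grab_frame("wrist");cv2.imwrite("pics/wrist2.png",im[:,:,::-1])
p,R=goal([550,-141.5,27.5],-85.25); print(row(p,R))
E
```

```text
2.65 [ 551.22425596 -141.78071741   28.86720662] [-0.23262785 -0.14467081  0.29193186] 55.09136991146689
[ 0.0163 -0.0148 -0.0031  0.0002  0.0001 -0.0003]
```

View pics/wrist2.png

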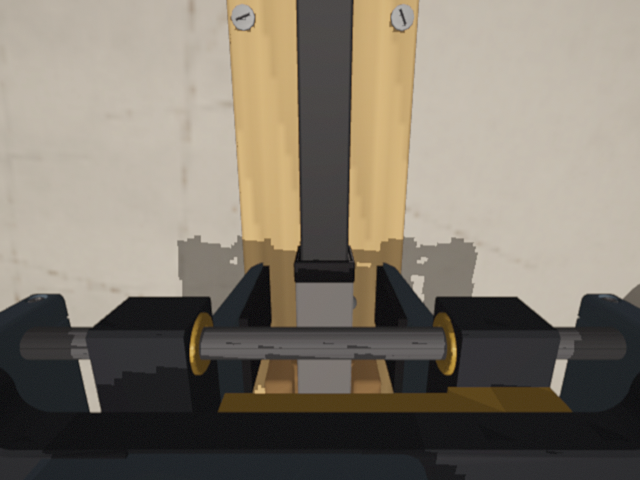

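The tube is between the fingers. The button shows as a dark bump at about (353, 300) on the tube's right side, so I'll work out where it is relative to the grasp point.

```bash
python3 - <<'E'
from h import *
c=env.get_calibration("wrist")
for u,v in ((353,300),(353,296),(353,306)): print(cast(c,u,v,46.5).round(1))
im=cv2.imread("pics/wrist2.png");cv2.imwrite("pics/crop2.png",cv2.resize(im[230:370,240:410],None,fx=4,fy=4,interpolation=cv2.INTER_CUBIC))
print(cast(c,325,262,59),cast(c,325,282,59))
E
```

```text
[ 557.8 -154.8   46.5]
[ 559.9 -154.6   46.5]
[ 554.7 -155.2   46.5]
[ 580.28010846 -139.40846293   59.        ] [ 571.18740149 -140.20204695   59.        ]
```

View pics/crop2.png

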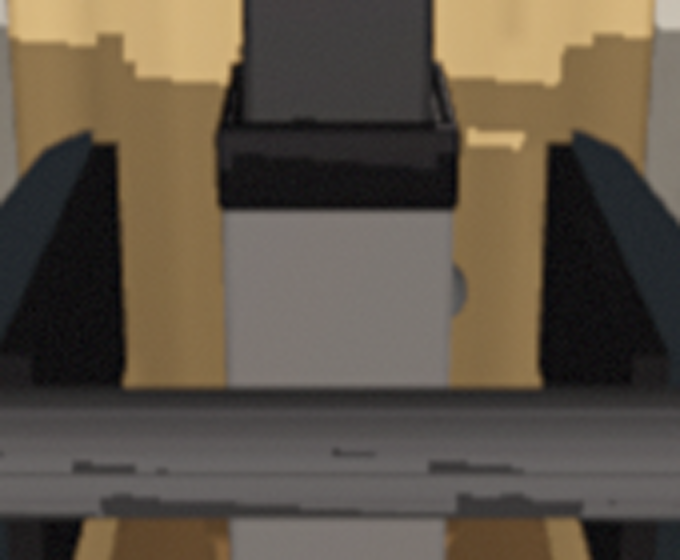

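send_rows --commands '[[[0.013,0,0,0,0,0],[0.013,0,0,0,0,0],[0.013,0,0,0,0,0],[0.013,0,0,0,0,0],[0.013,0,0,0,0,0],[0.013,0,0,0,0,0]]]' --jaw 1 --force 25

```text
time_s: 3.45
ee_pos: [551.2, -141.3, 27.0]
ee_rot: [48.8, 89.9, -36.3]
force: [0.2, -1.6, 3.3]
gripper_width: 24.8
```

```bash
python3 - <<'E'
from h import *
s=env.state();print(s["time_s"],s["ee_pos"],s["force"],s["torque"],s["gripper_width"])
R0=Rot.from_euler('xyz',s["ee_rot"],degrees=True).as_matrix();print(R0.round(3))
E
```

```text
3.45 [ 551.22364719 -141.2533862    26.97327145] [ 0.22571811 -1.61257609  3.25473049] [-0.2865848   0.06494104  0.0670591 ] 24.83517185696399
[[ 0.001  0.996  0.085]
 [-0.001  0.085 -0.996]
 [-1.     0.001  0.001]]
```

send_rows --commands '[[[0,0.02,0,0,0,0],[0,0.06,0,0,0,0],[0,0.11,0,0,0,0],[0,0.16,0,0,0,0],[0,0.21,0,0,0,0],[0,0.26,0,0,0,0],[0,0.31,0,0,0,0],[0,0.36,0,0,0,0],[0,0.4,0,0,0,0],[0,0.42,0,0,0,0],[0,0.42,0,0,0,0]]]'

```text
time_s: 4.82
ee_pos: [591.2, -137.0, 26.9]
ee_rot: [-109.6, 89.8, 165.2]
force: [-3.9, -0.4, 6.5]
gripper_width: 25.0
```

```bash
python3 - <<'E'
from h import *
s=env.state();c=env.get_calibration("wrist");print(s["time_s"],s["ee_pos"],s["force"],s["torque"],s["gripper_width"])
im,d=env.grab_frame("wrist");cv2.imwrite("pics/wrist3.png",im[:,:,::-1])
im,d=env.grab_frame("top");cv2.imwrite("pics/crop3.png",cv2.resize(im[115:335,320:420,::-1],None,fx=2.7,fy=2.7,interpolation=2))
E
```

```text
4.825 [ 591.24965889 -136.97681215   26.94723008] [-3.8609434  -0.35589619  6.51296001] [-0.10281553  0.59308243 -0.01898121] 25.04421622287475
```

View pics/wrist3.png

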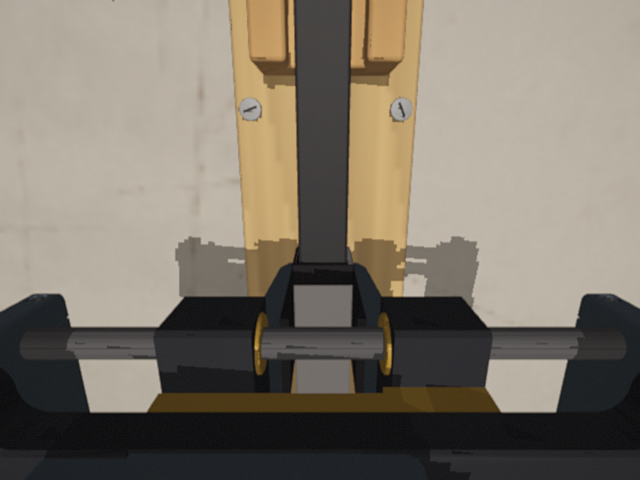

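View pics/crop3.png

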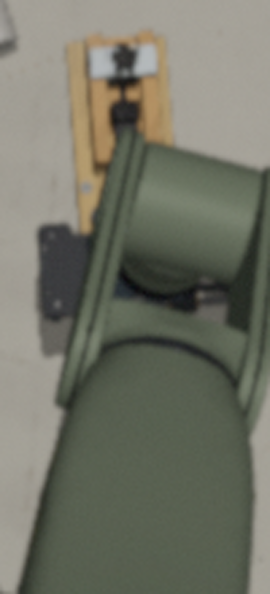

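send_rows --commands '[[[-0.006,0.02,0,0,0,0],[-0.006,0.04,0,0,0,0],[-0.006,0.06,0,0,0,0],[-0.006,0.08,0,0,0,0],[-0.006,0.095,0,0,0,0],[-0.006,0.095,0,0,0,0]]]'

```text
time_s: 5.68
ee_pos: [602.4, -136.6, 27.0]
ee_rot: [128.9, 90.0, 43.7]
force: [-1.2, -0.0, 0.2]
gripper_width: 25.0
```

send_rows --commands '[[[0,0.015,0,0,0,0],[0,0.03,0,0,0,0]]]'

```text
time_s: 5.92
ee_pos: [605.2, -136.4, 27.0]
ee_rot: [-101.3, 90.0, 173.6]
force: [-0.7, 0.3, -0.5]
gripper_width: 24.5
```

```bash
python3 - <<'E'
from h import *
s=env.state();c=env.get_calibration("wrist");print(s["time_s"],s["ee_pos"],s["force"],s["torque"],s["gripper_width"])
im,d=env.grab_frame("wrist");cv2.imwrite("pics/wrist4.png",im[:,:,::-1])
im,d=env.grab_frame("top");cv2.imwrite("pics/crop4.png",cv2.resize(im[120:190,340:400,::-1],None,fx=8,fy=8,interpolation=2))
E
```

```text
5.925 [ 605.24473703 -136.37227239   27.04174877] [-0.727203    0.28745654 -0.45804775] [-7.47886405e-03  6.14415591e-01  3.17287577e-04] 24.47046115034064
```

View pics/crop4.png

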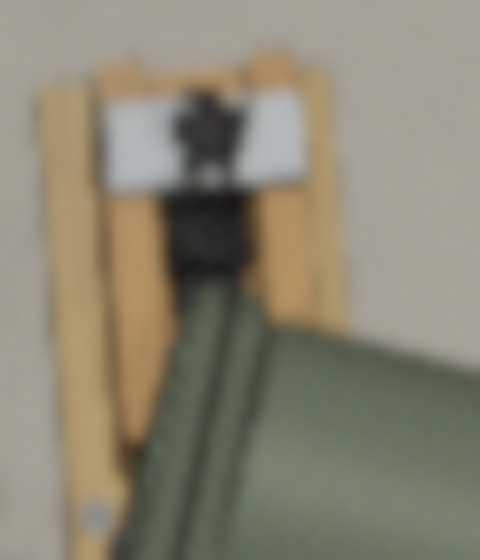

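send_rows --commands '[[[0,0.01,0,0,0,0],[0,0.02,0,0,0,0],[0,0.03,0,0,0,0]]]'

```text
time_s: 6.4
ee_pos: [608.4, -136.1, 27.2]
ee_rot: [71.2, 90.0, -13.9]
force: [-1.8, 0.3, -1.3]
gripper_width: 24.8
```

send_rows --commands '[[[0,0.01,0,0,0,0],[0,0.02,0,0,0,0]]]'

```text
time_s: 6.65
ee_pos: [609.6, -136.0, 27.1]
ee_rot: [-99.3, 89.9, 175.6]
force: [-3.7, -1.4, -1.0]
gripper_width: 25.3
```

send_rows --commands '[[[0,0.01,0,0,0,0],[0,0.02,0,0,0,0]]]'

```text
time_s: 6.9
ee_pos: [611.0, -135.8, 27.1]
ee_rot: [-96.9, 89.9, 177.9]
force: [-7.2, -0.1, 1.0]
gripper_width: 24.8
```

send_rows --commands '[[[0,0.01,0,0,0,0]]]'

```text
time_s: 7.02
ee_pos: [611.6, -135.7, 27.1]
ee_rot: [-97.2, 89.8, 177.6]
force: [-8.5, -0.7, 0.8]
gripper_width: 25.0
```

send_rows --commands '[[[0,0.01,0,0,0,0]]]'

```text
time_s: 7.15
ee_pos: [612.0, -135.7, 27.1]
ee_rot: [-96.8, 89.7, 178.1]
force: [-8.4, -0.9, 2.0]
gripper_width: 24.8
```

```bash
python3 - <<'E'
from h import *
s=env.state();print(s["time_s"],s["ee_pos"],s["force"],s["torque"],s["gripper_width"])
im,d=env.grab_frame("wrist");cv2.imwrite("pics/wrist5.png",im[:,:,::-1])
im,d=env.grab_frame("top");cv2.imwrite("pics/crop5.png",cv2.resize(im[120:190,340:400,::-1],None,fx=8,fy=8,interpolation=2))
E
```

```text
7.15 [ 611.97725933 -135.67554646   27.05468772] [-8.36703879 -0.90203318  1.96038244] [-0.1674792   1.10623944 -0.12846978] 24.80332288290957
```

View pics/wrist5.png

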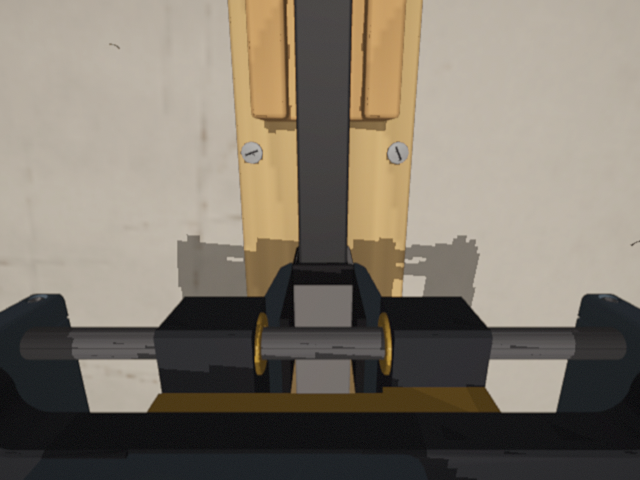

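View pics/crop5.png

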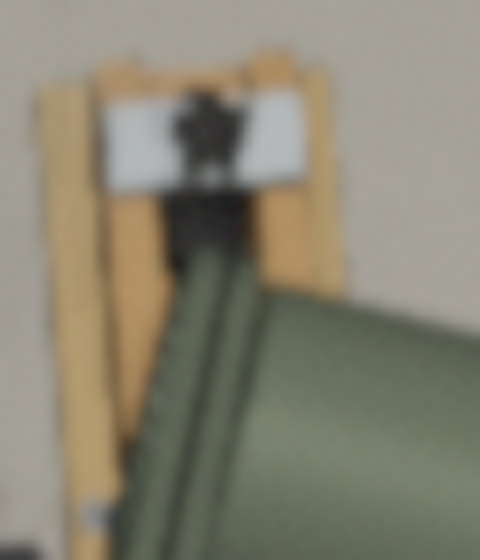

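send_rows --commands '[[[0,0.01,0,0,0,0]]]'

```text
time_s: 7.38
ee_pos: [614.3, -135.5, 27.1]
ee_rot: [-98.9, 89.9, 176.0]
force: [-3.8, -1.1, -0.5]
gripper_width: 24.7
```

send_rows --commands '[[[0,0.01,0,0,0,0]]]'

```text
time_s: 7.5
ee_pos: [615.8, -135.4, 27.1]
ee_rot: [-100.6, 89.9, 174.2]
force: [-3.8, -0.5, -1.1]
gripper_width: 24.7
```

send_rows --commands '[[[0,0.01,0,0,0,0]]]'

```text
time_s: 7.62
ee_pos: [616.9, -135.3, 27.1]
ee_rot: [-98.3, 90.0, 176.5]
force: [-4.1, -0.3, -0.6]
gripper_width: 24.5
```

send_rows --commands '[[[0,0.015,0,0,0,0],[0,0.03,0,0,0,0],[0,0.045,0,0,0,0],[0,0.06,0,0,0,0],[0,0.075,0,0,0,0],[0,0.09,0,0,0,0],[0,0.105,0,0,0,0],[0,0.12,0,0,0,0],[0,0.135,0,0,0,0],[0,0.15,0,0,0,0]]]'

```text
time_s: 8.88
ee_pos: [632.1, -134.0, 27.2]
ee_rot: [-98.9, 90.0, 176.0]
force: [-3.7, 0.5, -1.4]
gripper_width: 24.7
```

```bash
python3 - <<'E'
from h import *
s=env.state();print(s["time_s"],s["ee_pos"],s["force"],s["torque"],s["gripper_width"])
im,d=env.grab_frame("wrist");cv2.imwrite("pics/wrist6.png",im[:,:,::-1])
E
```

```text
8.875 [ 632.11899705 -134.04362002   27.15419319] [-3.65544356  0.53340581 -1.40258813] [0.0042709  1.01527913 0.01994358] 24.658778988785375
```

View pics/wrist6.png

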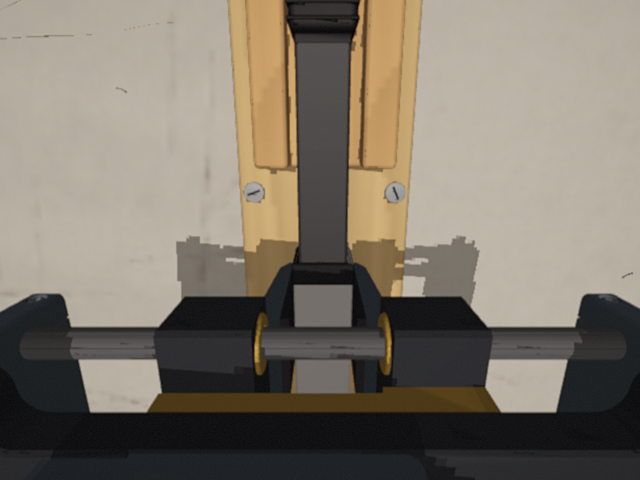

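send_rows --commands '[[[0,0.012,0,0,0,0],[0,0.024,0,0,0,0],[0,0.036,0,0,0,0],[0,0.048,0,0,0,0],[0,0.06,0,0,0,0],[0,0.072,0,0,0,0],[0,0.084,0,0,0,0],[0,0.096,0,0,0,0]]]'

```text
time_s: 9.93
ee_pos: [641.8, -133.3, 27.3]
ee_rot: [45.2, 90.0, -39.9]
force: [-3.8, -0.7, -2.2]
gripper_width: 24.8
```

send_rows --commands '[[[0,0.008,0,0,0,0],[0,0.016,0,0,0,0],[0,0.024,0,0,0,0]]]'

```text
time_s: 10.3
ee_pos: [644.8, -133.1, 27.5]
ee_rot: [75.6, 89.9, -9.6]
force: [-1.4, 0.1, -0.5]
gripper_width: 25.1
```

```bash
python3 - <<'E'
from h import *
s=env.state();print(s["time_s"],s["ee_pos"],s["force"],s["torque"],s["gripper_width"])
im,d=env.grab_frame("wrist");cv2.imwrite("pics/wrist7.png",im[:,:,::-1])
c=env.get_calibration("wrist")
print([(v,int(im[v,323].mean())) for v in range(0,60,1)][::2])
E
```

```text
10.3 [ 644.77811914 -133.14130516   27.52156438] [-1.43072948  0.12646597 -0.47561673] [ 0.02269828  0.58018384 -0.01722496] 25.056703578729802
[(0, 34), (2, 32), (4, 31), (6, 23), (8, 10), (10, 20), (12, 31), (14, 42), (16, 48), (18, 51), (20, 49), (22, 49), (24, 30), (26, 39), (28, 25), (30, 54), (32, 52), (34, 52), (36, 54), (38, 55), (40, 36), (42, 39), (44, 32), (46, 54), (48, 54), (50, 54), (52, 55), (54, 55), (56, 33), (58, 36)]
```

View pics/wrist7.png

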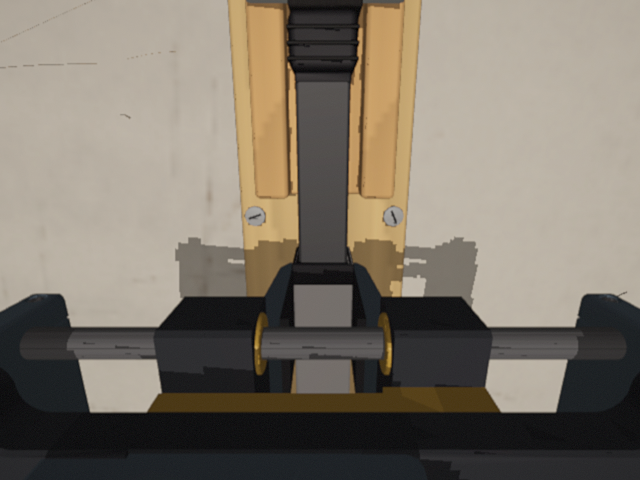

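send_rows --commands '[[[0,0.005,0,0,0,0]]]'

```text
time_s: 10.48
ee_pos: [645.3, -133.1, 27.6]
ee_rot: [75.6, 89.9, -9.6]
force: [-0.3, 0.3, -0.4]
gripper_width: 25.0
```

send_rows --commands '[[[0,0.005,0,0,0,0]]]'

```text
time_s: 10.6
ee_pos: [645.5, -133.1, 27.5]
ee_rot: [69.2, 89.9, -16.0]
force: [-0.9, 0.6, 0.2]
gripper_width: 24.7
```

send_rows --commands '[[[0,0.005,0,0,0,0]]]'

```text
time_s: 10.72
ee_pos: [645.7, -133.0, 27.4]
ee_rot: [59.2, 90.0, -25.9]
force: [-2.0, -0.9, -0.8]
gripper_width: 25.0
```

send_rows --commands '[[[0,0.005,0,0,0,0]]]'

```text
time_s: 10.85
ee_pos: [646.1, -133.0, 27.3]
ee_rot: [31.7, 90.0, -53.4]
force: [-1.4, -0.3, -1.3]
gripper_width: 24.8
```

```bash
python3 - <<'E'
from h import *
s=env.state();print(s["time_s"],s["ee_pos"],s["force"],s["torque"],s["gripper_width"])
c=env.get_calibration("wrist")
im,d=env.grab_frame("wrist")
cv2.imwrite("pics/wrist8.png",cv2.resize(im[40:320,240:410,::-1],None,fx=2.1,fy=2.1,interpolation=2))
for v in range(60,90,2): print(v,im[v,318:328].mean().round(),d[v,323],cast(c,323,v,59).round(1)[0],cast(c,323,v,57).round(1)[0], deproj(c,323,v,d[v,323]).round(1))
print(cast(c,323,262,59),[(v,int(im[v,323].mean())) for v in range(255,290,2)])
import pickle
# initial: foot rear edge from wrist1
im,d,c,_=pickle.load(open("wrist1.pkl","rb"))
print([(v,int(im[v,324].mean()),cast(c,324,v,57)[0].round(1)) for v in range(36,56)],cast(c,325,189,59))
E
```

```text
10.85 [ 646.09452441 -132.96899385   27.29066774] [-1.35354735 -0.25646029 -1.29598134] [-0.01878558  0.48257548  0.03519755] 24.807754795039934
60 55.0 125.22316 751.7 752.1 [ 751.5 -123.2   60.1]
62 47.0 125.41835 751.1 751.4 [ 750.9 -123.3   60. ]
64 35.0 125.50318 750.4 750.8 [ 750.2 -123.3   60.1]
66 31.0 125.59469 749.8 750.1 [ 749.6 -123.4   60.2]
68 54.0 127.38322 749.1 749.5 [ 749.2 -123.4   58.5]
70 33.0 126.948265 748.5 748.8 [ 748.5 -123.5   59.2]
72 31.0 127.77571 747.8 748.1 [ 747.9 -123.5   58.5]
74 24.0 128.38904 747.2 747.5 [ 747.3 -123.6   58. ]
76 16.0 128.70699 746.5 746.8 [ 746.7 -123.6   57.9]
78 12.0 129.55086 745.9 746.1 [ 746.1 -123.7   57.1]
80 40.0 130.66928 745.2 745.5 [ 745.6 -123.7   56.1]
82 55.0 130.39621 744.5 744.8 [ 744.8 -123.8   56.6]
84 55.0 131.03233 743.9 744.1 [ 744.2 -123.8   56.1]
86 50.0 130.07309 743.2 743.4 [ 743.4 -123.9   57.4]
88 65.0 129.44907 742.5 742.8 [ 742.6 -124.    58.3]
[ 675.54002898 -129.7709735    59.        ] [(255, 69), (257, 70), (259, 70), (261, 67), (263, 18), (265, 29), (267, 38), (269, 34), (271, 34), (273, 20), (275, 17), (277, 15), (279, 18), (281, 16), (283, 14), (285, 99), (287, 112), (289, 111)]
[(36, 56, np.float64(697.5)), (37, 58, np.float64(696.8)), (38, 56, np.float64(696.2)), (39, 49, np.float64(695.5)), (40, 39, np.float64(694.8)), (41, 32, np.float64(694.1)), (42, 36, np.float64(693.4)), (43, 42, np.float64(692.7)), (44, 37, np.float64(692.1)), (45, 25, np.float64(691.4)), (46, 17, np.float64(690.7)), (47, 17, np.float64(690.0)), (48, 36, np.float64(689.3)), (49, 49, np.float64(688.6)), (50, 57, np.float64(687.9)), (51, 60, np.float64(687.2)), (52, 70, np.float64(686.5)), (53, 81, np.float64(685.8)), (54, 85, np.float64(685.1)), (55, 85, np.float64(684.4))] [ 581.06509915 -139.68403166   59.        ]
```

View pics/wrist8.png

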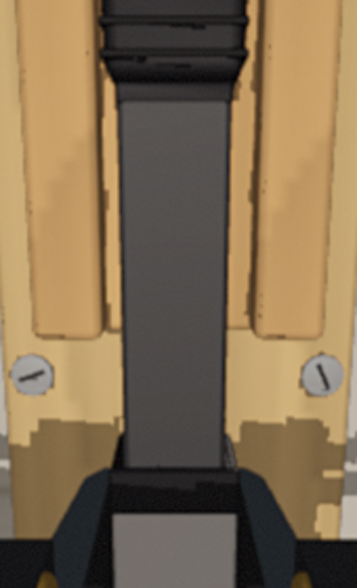

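send_rows --commands '[[[0,0.005,0,0,0,0]]]'

```text
time_s: 11.02
ee_pos: [646.5, -132.9, 27.3]
ee_rot: [-21.1, 90.0, -106.3]
force: [-1.7, -0.8, -0.7]
gripper_width: 24.9
```

send_rows --commands '[[[0,0.005,0,0,0,0]]]'

```text
time_s: 11.15
ee_pos: [647.0, -132.8, 27.2]
ee_rot: [-55.8, 90.0, -141.0]
force: [-1.6, -0.8, -0.6]
gripper_width: 25.1
```

send_rows --commands '[[[0,0.005,0,0,0,0]]]'

```text
time_s: 11.28
ee_pos: [647.2, -132.8, 27.2]
ee_rot: [-90.8, 90.0, -176.0]
force: [-2.6, -0.7, -0.7]
gripper_width: 25.3
```

send_rows --commands '[[[0,0.005,0,0,0,0]]]'

```text
time_s: 11.4
ee_pos: [647.6, -132.8, 27.2]
ee_rot: [-93.8, 89.9, -179.0]
force: [-3.0, -1.1, 0.1]
gripper_width: 25.2
```

send_rows --commands '[[[0,0.005,0,0,0,0]]]'

```text
time_s: 11.52
ee_pos: [648.2, -132.7, 27.2]
ee_rot: [-97.0, 90.0, 177.9]
force: [-3.1, -0.6, -0.8]
gripper_width: 24.6
```

send_rows --commands '[[[0,0.005,0,0,0,0]]]'

```text
time_s: 11.65
ee_pos: [648.8, -132.6, 27.2]
ee_rot: [-95.6, 90.0, 179.3]
force: [-2.5, -0.7, -1.2]
gripper_width: 24.8
```

send_rows --commands '[[[0,0.005,0,0,0,0]]]'

```text
time_s: 11.78
ee_pos: [649.4, -132.6, 27.2]
ee_rot: [-92.8, 90.0, -178.0]
force: [-3.2, -0.3, 0.1]
gripper_width: 25.1
```

```bash
python3 - <<'E'
from h import *
c=env.get_calibration("wrist")
im,d=env.grab_frame("wrist")
g=im[:,318:328].mean((1,2))
print([(v,int(g[v]),cast(c,323,v,57)[0].round(1)) for v in range(66,96)])
print(cast(c,323,262,59),[(v,int(im[v,323].mean())) for v in range(257,268)])
E
```

```text
[(66, 55, np.float64(753.4)), (67, 55, np.float64(753.1)), (68, 55, np.float64(752.7)), (69, 52, np.float64(752.4)), (70, 37, np.float64(752.1)), (71, 36, np.float64(751.7)), (72, 37, np.float64(751.4)), (73, 26, np.float64(751.1)), (74, 24, np.float64(750.7)), (75, 42, np.float64(750.4)), (76, 48, np.float64(750.1)), (77, 45, np.float64(749.7)), (78, 39, np.float64(749.4)), (79, 34, np.float64(749.1)), (80, 28, np.float64(748.7)), (81, 23, np.float64(748.4)), (82, 19, np.float64(748.1)), (83, 15, np.float64(747.7)), (84, 13, np.float64(747.4)), (85, 15, np.float64(747.0)), (86, 27, np.float64(746.7)), (87, 43, np.float64(746.4)), (88, 52, np.float64(746.0)), (89, 55, np.float64(745.7)), (90, 55, np.float64(745.3)), (91, 55, np.float64(745.0)), (92, 52, np.float64(744.7)), (93, 49, np.float64(744.3)), (94, 47, np.float64(744.0)), (95, 65, np.float64(743.6))]
[ 678.86822664 -129.40786069   59.        ] [(257, 70), (258, 70), (259, 71), (260, 70), (261, 67), (262, 48), (263, 23), (264, 24), (265, 29), (266, 36), (267, 37)]
```

```bash
python3 - <<'E'
from h import *
for n in (5,6,7):
    im=cv2.imread(f"pics/wrist{n}.png");g=im[:,318:328].mean((1,2))
    print(n,[(v,int(g[v])) for v in (range(0,100) if n!=5 else range(0,10))])
s=env.state();c=env.get_calibration("wrist");print(s["ee_pos"],s["force"])
for v in (30,50,79,85):print(v,cast(c,323,v,57)[0])
E
```

```text
5 [(0, 72), (1, 72), (2, 71), (3, 72), (4, 72), (5, 72), (6, 72), (7, 72), (8, 72), (9, 72)]
6 [(0, 42), (1, 32), (2, 28), (3, 44), (4, 52), (5, 52), (6, 52), (7, 52), (8, 53), (9, 52), (10, 53), (11, 53), (12, 54), (13, 53), (14, 44), (15, 30), (16, 32), (17, 40), (18, 28), (19, 22), (20, 38), (21, 48), (22, 47), (23, 43), (24, 38), (25, 33), (26, 28), (27, 22), (28, 19), (29, 16), (30, 13), (31, 10), (32, 14), (33, 23), (34, 36), (35, 44), (36, 49), (37, 53), (38, 55), (39, 57), (40, 57), (41, 53), (42, 56), (43, 73), (44, 82), (45, 82), (46, 82), (47, 81), (48, 82), (49, 82), (50, 82), (51, 82), (52, 82), (53, 81), (54, 81), (55, 81), (56, 81), (57, 81), (58, 81), (59, 81), (60, 81), (61, 81), (62, 80), (63, 81), (64, 81), (65, 81), (66, 80), (67, 81), (68, 80), (69, 80), (70, 80), (71, 80), (72, 80), (73, 81), (74, 80), (75, 80), (76, 80), (77, 80), (78, 80), (79, 80), (80, 80), (81, 80), (82, 80), (83, 80), (84, 80), (85, 79), (86, 79), (87, 80), (88, 79), (89, 79), (90, 79), (91, 79), (92, 79), (93, 79), (94, 79), (95, 79), (96, 79), (97, 79), (98, 78), (99, 79)]
7 [(0, 33), (1
[... 444 characters left out ...]
54), (47, 54), (48, 54), (49, 55), (50, 54), (51, 55), (52, 55), (53, 55), (54, 54), (55, 46), (56, 33), (57, 34), (58, 36), (59, 27), (60, 32), (61, 48), (62, 49), (63, 45), (64, 40), (65, 34), (66, 29), (67, 23), (68, 19), (69, 16), (70, 12), (71, 11), (72, 22), (73, 36), (74, 48), (75, 53), (76, 54), (77, 55), (78, 54), (79, 52), (80, 47), (81, 53), (82, 76), (83, 85), (84, 85), (85, 84), (86, 84), (87, 84), (88, 84), (89, 84), (90, 84), (91, 83), (92, 83), (93, 83), (94, 83), (95, 84), (96, 84), (97, 83), (98, 83), (99, 83)]
[ 649.43626803 -132.55858695   27.16883676] [-3.19680149 -0.64485878  1.28487945]
30 765.0200008070407
50 758.6726317155426
79 749.1392370786813
85 747.1161171710697
```

The push force fell from about 3.8 N to about 1 N and then stayed near 3 N. The telescope reads about 40 mm in the image, so the button seems to have clicked. I'll open the jaws, slide back to the balance point and check the button by eye before pushing any further.

send_rows --commands '[[[0,0,0,0,0,0],[0,0,0,0,0,0],[0,0,0,0,0,0],[0,0,0,0,0,0]]]' --jaw -0.2

```text
time_s: 12.32
ee_pos: [649.9, -132.6, 27.4]
ee_rot: [75.8, 89.9, -9.3]
force: [0.5, -1.1, 0.5]
gripper_width: 54.9
```

send_rows --commands '[[[0,-0.1,0,0,0,0],[0,-0.25,0,0,0,0],[0,-0.4,0,0,0,0],[0,-0.55,0,0,0,0],[0,-0.625,0,0,0,0],[0,-0.625,0,0,0,0],[0,-0.625,0,0,0,0]]]'

```text
time_s: 13.2
ee_pos: [587.9, -138.0, 27.4]
ee_rot: [71.3, 89.9, -13.8]
force: [-0.2, 0.4, 0.2]
gripper_width: 54.6
```

```bash
python3 - <<'E'
from h import *
s=env.state();print(s["time_s"],s["ee_pos"],s["force"],s["gripper_width"])
c=env.get_calibration("wrist")
im,d=env.grab_frame("wrist")
cv2.imwrite("pics/wrist9.png",im[:,:,::-1])
cv2.imwrite("pics/crop9.png",cv2.resize(im[40:320,250:410,::-1],None,fx=2.1,fy=2.1,interpolation=cv2.INTER_CUBIC))
import pickle;pickle.dump((im,d,c,s),open("w9.pkl","wb"))
E
```

```text
13.2 [ 587.88128732 -137.98819847   27.41268049] [-0.21041879  0.37565576  0.20018695] 54.61205749751633
```

View pics/wrist9.png

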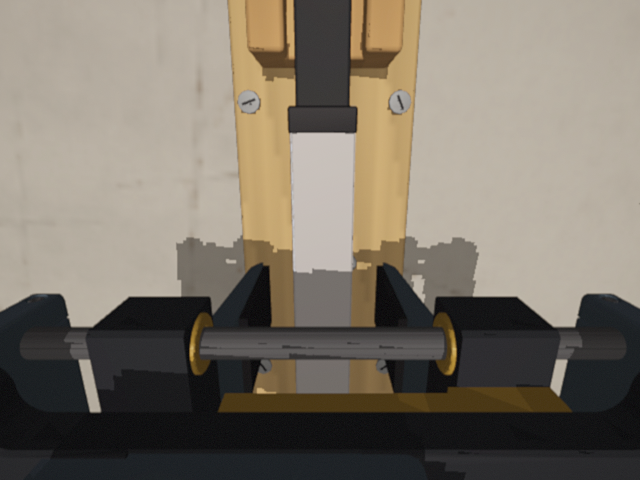

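View pics/crop9.png

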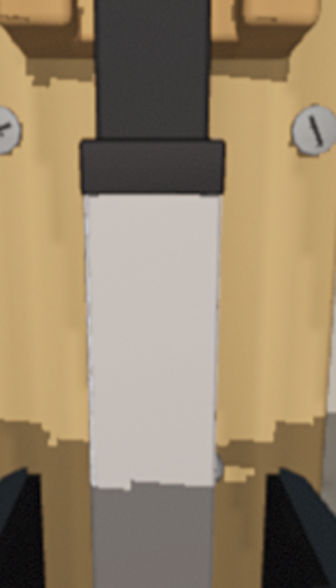

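```bash
python3 - <<'E'
from h import *
import pickle
im,d,c,s=pickle.load(open("w9.pkl","rb"))
cv2.imwrite("pics/crop9b.png",cv2.resize(im[235:290,325:380,::-1],None,fx=10,fy=10,interpolation=cv2.INTER_CUBIC))
for v in (107,131): print(v,cast(c,322,v,59.5).round(1))
print(cast(c,354,262,46.5).round(1))
E
```

```text
107 [ 677.7 -129.2   59.5]
131 [ 669.3 -129.9   59.5]
[ 613.9 -149.3   46.5]
```

View pics/crop9b.png

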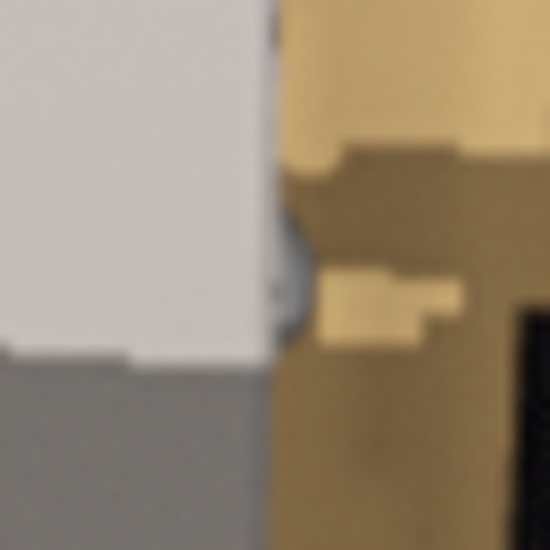

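The zoomed view shows the steel dome at about (354, 262), standing out as far as it did at the start. It sits 65 mm behind the mouth, so it is in the next hole. Next I'll measure the carton from the first top frame.

```bash
python3 - <<'E'
from h import *
import pickle
im,d,c=pickle.load(open("top.pkl","rb"))
hsv=cv2.cvtColor(im,cv2.COLOR_RGB2HSV)
m=((hsv[...,1]<30)&(hsv[...,2]>150)).astype(np.uint8);m[:,:199]=0;m[:,284:]=0;m[:176]=0;m[318:]=0
n,l,st,ce=cv2.connectedComponentsWithStats(m)
for i in range(1,n):
    if st[i,4]>25:
        y,x=np.where(l==i);r=cv2.minAreaRect(np.c_[x,y].astype(np.float32));print(st[i],cast(c,*r[0],38).round(1),[cast(c,*q,38).round(1)[:2].tolist() for q in cv2.boxPoints(r)])
o=cv2.resize(im[170:330,190:295,::-1],None,fx=5,fy=3.7,interpolation=cv2.INTER_CUBIC);cv2.imwrite("pics/carton.png",o)
for u in (235,245,255): print([int(im[v,u].min()) for v in range(178,200)],[int(im[v,u].min()) for v in range(292,316)])
E
```

```text
[273 176  11  40 276] [642.3  81.4  38. ] [[688.9, 94.3], [689.3, 70.7], [596.1, 68.6], [595.7, 92.1]]
[246 181  23  14 219] [660.  130.3  38. ] [[665.5, 159.9], [679.0, 107.0], [654.4, 100.8], [641.0, 153.6]]
[226 184  19  12 192] [656.1 182.9  38. ] [[665.6, 206.3], [671.3, 163.0], [646.6, 159.5], [641.0, 202.8]]
[202 187  10  11  92] [647.7 250.   38. ] [[659.5, 261.1], [659.9, 239.9], [636.0, 239.0], [635.6, 260.2]]
[277 217   7  31 124] [555.8  74.7  38. ] [[591.1, 82.6], [591.3, 68.5], [520.6, 66.9], [520.4, 80.9]]
[199 223   9  95 422] [463.9 251.4  38. ] [[355.7, 256.6], [573.8, 264.9], [574.1, 246.2], [355.9, 238.2]]
[217 229  16  72 704] [478.2 202.   38. ] [[560.0, 223.4], [562.4, 200.1], [397.4, 181.0], [395.1, 204.0]]
[282 258   2  25  38] [466.9  66.9  38. ] [[494.8, 68.7], [494.9, 66.3], [439.1, 65.1], [439.1, 67.4]]
[256 295  24  14 286] [393.6  99.2  38. ] [[404.9, 127.3], [410.6, 74.3], [382.2, 71.0], [376.6, 124.0]]
[236 297  20  14 239] [387.6 151.2  38. ] [[398.9, 175.2], [404.5, 131.2], [376.3, 127.3], [370.8, 171.2]]
[211 301  11  13 118] [379.6 217.9  38. ] [[392.0, 231.0], [395.1, 209.3], [367.2, 204.8], [364.2, 226.5]]
[80, 79, 76, 76, 94, 132, 159, 169, 170, 170, 171, 170, 170, 170, 170, 167, 154, 125, 88, 66, 64, 76] [91, 92, 91, 85, 81, 81, 99, 121, 136, 135, 127, 121, 115, 115, 116, 118, 119, 126, 135, 131, 105, 79, 72, 72]
[75, 72, 64, 55, 66, 92, 116, 131, 139, 139, 136, 131, 131, 136, 138, 130, 111, 86, 68, 65, 79, 93] [103, 101, 103, 102, 107, 123, 149, 166, 170, 169, 171, 170, 169, 169, 170, 170, 169, 165, 146, 107, 79, 70, 71, 71]
[70, 61, 48, 50, 76, 112, 141, 161, 170, 170, 171, 170, 170, 172, 170, 164, 145, 110, 88, 93, 100, 100] [104, 102, 103, 105, 117, 131, 141, 138, 132, 129, 131, 138, 144, 150, 152, 154, 150, 133, 101, 78, 72, 72, 70, 72]
```

View pics/carton.png

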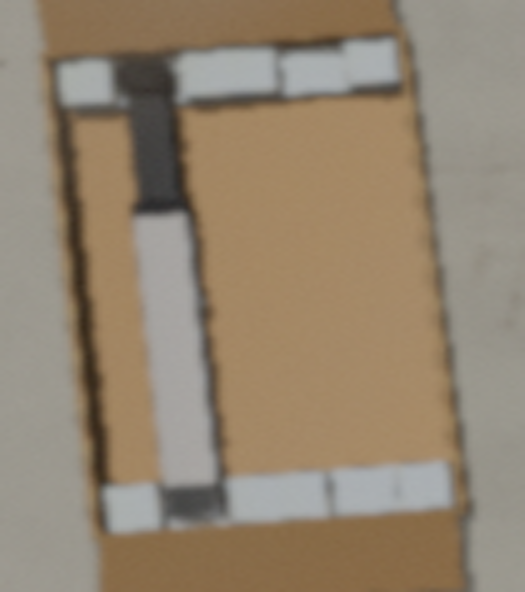

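```bash
python3 - <<'E'
from h import *
import pickle
im,d,c=pickle.load(open("top.pkl","rb"))
a=cast(c,252.5,188.5,38);b=cast(c,262.6,302.5,38);print(a,b,np.degrees(np.arctan2(a[1]-b[1],a[0]-b[0])),np.linalg.norm(a-b),(a+b)/2)
# packed line offset
th=np.radians(6.74)
k=[.118172720,144.561268];mid=(a+b)/2
print("perp offset",(k[0]*mid[0]+k[1]-mid[1])*np.cos(th))
W=np.load("W.npy")
for u in (243,255,265): print(u,[(v,W[v,u].round(0).tolist()) for v in list(range(174,200,2))+list(range(292,318,2))])
E
```

```text
[658.02156658 141.95467812  38.        ] [391.10734931 111.14969641  38.        ] 6.583467228376621 268.6859621964921 [524.56445794 126.55218727  38.        ]
perp offset 79.44541784460202
243 [(174, [690.0, 164.0, 51.0]), (176, [683.0, 163.0, 59.0]), (178, [679.0, 163.0, 54.0]), (180, [675.0, 163.0, 53.0]), (182, [673.0, 165.0, 38.0]), (184, [669.0, 165.0, 36.0]), (186, [664.0, 165.0, 34.0]), (188, [659.0, 164.0, 38.0]), (190, [653.0, 164.0, 42.0]), (192, [649.0, 164.0, 37.0]), (194, [646.0, 165.0, 32.0]), (196, [643.0, 166.0, 18.0]), (198, [641.0, 168.0, 3.0]), (292, [415.0, 162.0, -0.0]), (294, [410.0, 161.0, 9.0]), (296, [405.0, 161.0, 4.0]), (298, [401.0, 157.0, 36.0]), (300, [396.0, 156.0, 39.0]), (302, [392.0, 157.0, 35.0]), (304, [387.0, 157.0, 34.0]), (306, [382.0, 156.0, 37.0]), (308, [378.0, 156.0, 34.0]), (310, [373.0, 156.0, 35.0]), (312, [369.0, 154.0, 53.0]), (314, [365.0, 154.0, 53.0]), (316, [360.0, 153.0, 59.0])]
255 [(174, [688.0, 135.0, 61.0]), (176, [685.0, 135.0, 52.0]), (178, [680.0, 135.0, 55.0]), (180, [676.0, 135.0, 52.0]), (182, [678.0, 139.0, 19.0]), (184,
[... 653 characters left out ...]
 56.0]), (178, [680.0, 112.0, 55.0]), (180, [680.0, 113.0, 33.0]), (182, [675.0, 113.0, 34.0]), (184, [669.0, 113.0, 39.0]), (186, [665.0, 113.0, 37.0]), (188, [660.0, 113.0, 36.0]), (190, [656.0, 113.0, 35.0]), (192, [651.0, 112.0, 36.0]), (194, [650.0, 114.0, 15.0]), (196, [647.0, 115.0, 2.0]), (198, [641.0, 115.0, 7.0]), (292, [416.0, 109.0, 1.0]), (294, [411.0, 109.0, 5.0]), (296, [406.0, 107.0, 20.0]), (298, [401.0, 107.0, 22.0]), (300, [397.0, 108.0, 16.0]), (302, [392.0, 107.0, 20.0]), (304, [387.0, 107.0, 18.0]), (306, [383.0, 107.0, 21.0]), (308, [378.0, 107.0, 21.0]), (310, [374.0, 104.0, 47.0]), (312, [370.0, 104.0, 56.0]), (314, [366.0, 103.0, 60.0]), (316, [361.0, 103.0, 61.0])]
```

send_rows --commands '[[[0,-0.02,0,0,0,0],[0,-0.02,0,0,0,0],[0,-0.02,0,0,0,0],[0,-0.02,0,0,0,0],[0,-0.02,0,0,0,0],[0,-0.02,0,0,0,0]]]' --jaw 1 --force 30

```text
time_s: 14.0
ee_pos: [585.4, -138.1, 27.2]
ee_rot: [67.6, 90.0, -17.6]
force: [0.7, 0.2, -1.2]
gripper_width: 24.7
```

send_rows --commands '[[[-0.05,0,0,0,0,0],[-0.2,-0.02,0,0,0,0],[-0.4,-0.05,0,0,0,0],[-0.65,-0.05,0,0,0,0],[-0.9,-0.05,0,0,0,0],[-0.9,-0.05,0,0,0,0],[-0.9,-0.05,0,0,0,0]]]'

```text
time_s: 14.88
ee_pos: [579.5, -138.3, 116.6]
ee_rot: [-105.3, 89.9, 169.5]
force: [-0.5, 0.3, -3.7]
gripper_width: 24.7
```

```bash
python3 - <<'E'
from h import *
s=env.state();print(s["time_s"],s["ee_pos"],s["force"],s["torque"],s["gripper_width"])
c=env.get_calibration("wrist");im,d=env.grab_frame("wrist")
cv2.imwrite("pics/wrist10.png",im[:,:,::-1])
import pickle;pickle.dump((im,d,c,s),open("w10.pkl","wb"))
p,R=goal([490,123,119],-83.35);print(row(p,R))
E
```

```text
14.875 [ 579.46038167 -138.32318887  116.64889364] [-0.52194021  0.2967617  -3.73080085] [0.02471664 0.05033492 0.0249894 ] 24.65320689665241
[-2.4900e-02 -6.6830e-01 -2.6785e+00 -5.0000e-03 -1.0000e-04  4.0000e-04]
```

View pics/wrist10.png

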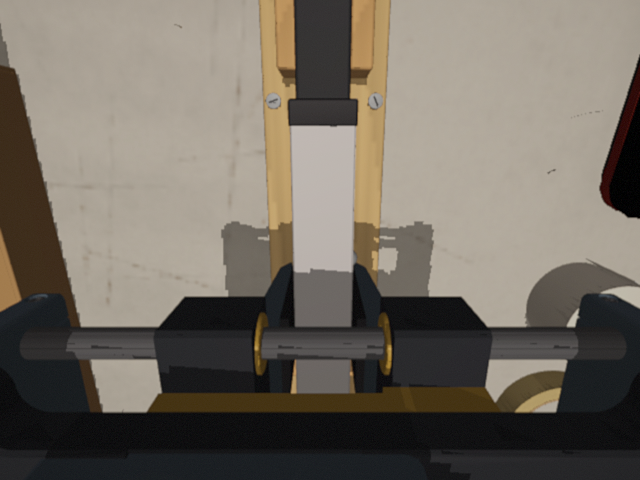

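send_rows --commands '[[[-0.01,-0.05,-0.2,0,0,0],[-0.02,-0.12,-0.5,0,0,0],[-0.025,-0.22,-0.9,0,0,0]]]'

```text
time_s: 15.3
ee_pos: [549.7, -49.2, 118.9]
ee_rot: [-115.2, 89.9, 159.6]
force: [-0.3, 0.5, -2.9]
gripper_width: 24.7
```

send_rows --commands '[[[0,-0.1,-0.4,0,0,0],[0,-0.2,-0.8,0,0,0],[0,-0.24,-0.98,-0.0025,0,0]]]'

```text
time_s: 15.68
ee_pos: [516.5, 47.3, 119.1]
ee_rot: [-101.4, 89.9, 174.5]
force: [-0.1, -1.1, -3.7]
gripper_width: 25.0
```

send_rows --commands '[[[0,-0.08,-0.35,0,0,0],[0,-0.17,-0.65,-0.0025,0,0],[0,-0.2,-0.79,-0.0025,0,0],[0,-0.2,-0.79,-0.0025,0,0],[0,-0.2,-0.79,-0.0025,0,0]]]'

```text
time_s: 16.3
ee_pos: [491.2, 120.8, 119.7]
ee_rot: [19.2, 90.0, -64.1]
force: [0.0, 0.0, -4.0]
gripper_width: 25.2
```

```bash
python3 - <<'E'
from h import *
s=env.state();print(s["time_s"],s["ee_pos"],s["force"],s["torque"],s["gripper_width"])
c=env.get_calibration("wrist");im,d=env.grab_frame("wrist")
cv2.imwrite("pics/wrist11.png",im[:,:,::-1])
im2,d2=env.grab_frame("scene");cv2.imwrite("pics/scene11.png",im2[:,:,::-1])
import pickle;pickle.dump((im,d,c,s),open("w11.pkl","wb"))
p,R=goal([488.8,122.2,119],-83.35);print(row(p,R))
E
```

```text
16.3 [491.16188991 120.8101789  119.66914628] [ 0.00433189  0.00486282 -4.03582746] [0.036457   0.07439136 0.00962808] 25.175645441773117
[ 0.0068 -0.0214 -0.0179 -0.0002  0.0001 -0.    ]
```

View pics/wrist11.png

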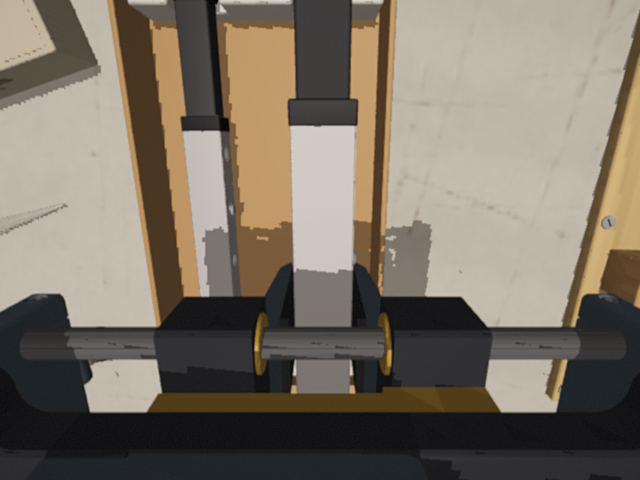

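View pics/scene11.png

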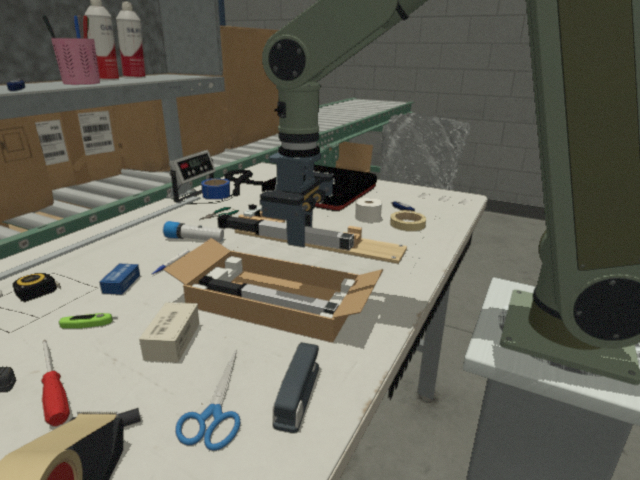

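The wrist view shows the held leg at columns 292–355. The packed leg is at columns 183–230 with its mouth at about row 118, and the carton's right wall is near column 385. I'll use the packed leg and that wall to refine the target.

```bash
python3 - <<'E'
from h import *
import pickle
im,d,c,s=pickle.load(open("w11.pkl","rb"))
pts=[]
for v in range(135,225,5):
    # left edge: silver left, right top edge hard; use left
    g=im[v,165:240].astype(int); x=[u+165 for u in range(75) if g[u].min()>165]
    pts.append((min(x),max(x),*cast(c,min(x),v,45)[:2],*cast(c,max(x),v,45)[:2]))
pts=np.array(pts);print(pts[::4].round(1))
kl=np.polyfit(pts[:,2],pts[:,3],1);kr=np.polyfit(pts[:,4],pts[:,5],1);print(kl,kr,np.degrees(np.arctan([kl[0],kr[0]])))
print("packed mouth",[cast(c,205,v,45.5)[:2].round(1) for v in (116,118,130)])
print("held mouth",[cast(c,323,v,119.7+19+12.5)[:2].round(1) for v in (100,124)],"held z guess")
print([im[150,u].tolist() for u in range(370,396,2)])
print([im[60,u].tolist() for u in range(376,402,2)])
o=cv2.resize(im[0:60,110:410,::-1],None,fx=2.6,fy=6,interpolation=cv2.INTER_CUBIC);cv2.imwrite("pics/crop11.png",o)
for v in (5,15,25):print(v,d[v,180:390:12].round(0))
for u in (240,260,280,365): print(u,[deproj(c,u,v,d[v,u]).round(0).tolist() for v in range(0,30,4)])
E
```

```text
[[184.  219.  560.6 222.6 563.3 199.5]
 [186.  220.  547.7 221.2 550.4 198.3]
 [188.  222.  534.4 219.7 537.2 196.5]
 [190.  224.  520.7 218.1 523.5 194.6]
 [192.  225.  506.6 216.6 509.3 193.4]]
[1.18796212e-01 1.56251823e+02] [1.18420207e-01 1.32877171e+02] [6.77477091 6.75352625]
packed mouth [array([574.2, 208.8]), array([573. , 208.8]), array([565.4, 208.6])]
held mouth [array([583.2, 132.3]), array([574.9, 131.3])] held z guess
[[195, 156, 107], [198, 159, 110], [137, 104, 67], [76, 55, 35], [79, 57, 37], [80, 59, 39], [72, 51, 32], [167, 129, 83], [197, 159, 110], [184, 144, 95], [188, 179, 166], [195, 186, 173], [193, 184, 171]]
[[194, 157, 109], [101, 76, 49], [75, 54, 36], [77, 57, 36], [77, 55, 35], [73, 52, 34], [166, 128, 84], [196, 158, 112], [187, 147, 96], [183, 171, 155], [193, 185, 171], [192, 184, 170], [193, 184, 170]]
5 [216. 216. 216. 237. 222. 222. 223. 222. 224. 223. 125. 124.   0. 123.
 124. 224. 223. 229.]
15 [218. 218. 217. 241. 241. 241. 242. 239. 241. 242.   0. 124. 125. 124.
   0. 242. 241. 230.]
25 [220. 220. 219. 234. 254. 253. 254. 252. 254. 253. 125. 125. 125. 125.
 125. 254. 252. 230.]
240 [[645.0, 191.0, 37.0], [643.0, 191.0, 37.0], [643.0, 193.0, 29.0], [643.0, 195.0, 23.0], [643.0, 197.0, 13.0], [643.0, 199.0, 5.0], [640.0, 199.0, 3.0], [638.0, 199.0, 3.0]]
260 [[647.0, 179.0, 38.0], [645.0, 179.0, 36.0], [645.0, 180.0, 29.0], [644.0, 181.0, 22.0], [645.0, 183.0, 13.0], [645.0, 185.0, 2.0], [642.0, 184.0, 6.0], [639.0, 184.0, 4.0]]
280 [[648.0, 167.0, 39.0], [647.0, 167.0, 36.0], [646.0, 167.0, 29.0], [646.0, 168.0, 21.0], [646.0, 169.0, 13.0], [646.0, 170.0, 4.0], [644.0, 170.0, 4.0], [641.0, 170.0, 6.0]]
365 [[655.0, 114.0, 36.0], [653.0, 114.0, 35.0], [653.0, 113.0, 30.0], [653.0, 112.0, 21.0], [653.0, 111.0, 12.0], [653.0, 110.0, 4.0], [651.0, 110.0, 4.0], [648.0, 109.0, 4.0]]
```

View pics/crop11.png

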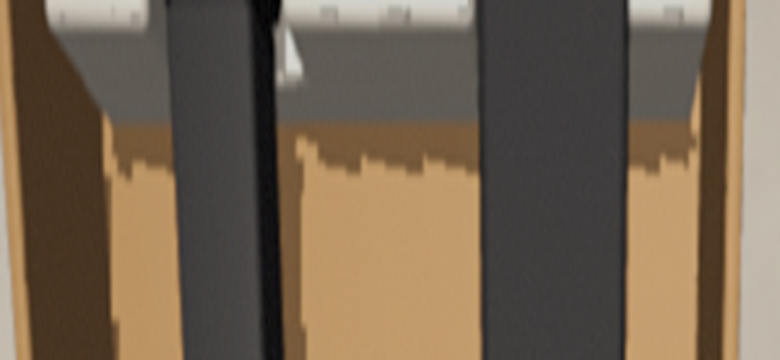

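```bash
python3 - <<'E'
from h import *
import pickle
im,d,c,s=pickle.load(open("w11.pkl","rb"))
v1=[(v,[ (u,int(im[v,u,0])) for u in list(range(105,160,1))]) for v in (60,150)]
for v in (40,60,100,150,200):
    g=im[v,:,0].astype(int)
    # right inner top edge: dark->bright going right beyond 370
    r=[u for u in range(372,400) if g[u]<110 and g[u+1]>=110]
    l=[u for u in range(105,150) if g[u]>=110 and g[u+1]<110]
    print(v,r,l,[cast(c,u+.5,v,50)[:2].round(1) for u in r],[cast(c,u+.5,v,50)[:2].round(1) for u in l], end=' ')
    if r and l:
        a=cast(c,r[-1]+.5,v,50);b=cast(c,l[0]+.5,v,50);t=np.radians(6.7);n=np.array([-np.sin(t),np.cos(t)])
        print("perp",n@a[:2],n@b[:2])
t=np.radians(6.7);n=np.array([-np.sin(t),np.cos(t)])
print("packed",n@[540,208.6],"notch est",n@[524.56,126.55],"tool",n@s["ee_pos"][:2])
k=[]
for v in range(135,225,5):
    x=[u for u in range(280,370) if im[v,u].min()>165]
    if x:k.append((v,min(x),max(x)))
print(k[::4])
z=s["ee_pos"][2]+19+12.5
a=[np.r_[cast(c,(l+r)/2,v,z)[:2]] for v,l,r in k];a=np.array(a);q=np.polyfit(a[:,0],a[:,1],1);print(np.degrees(np.arctan(q[0])),n@a[0],n@a[-1],a[0])
E
```

```text
40 [388] [118] [array([631. ,  97.7])] [array([611.9, 260.7])] perp 23.380463883598868 187.4847043961356
60 [387] [122] [array([620. ,  96.4])] [array([601. , 258.7])] perp 23.423755015978664 186.80756514000953
100 [385] [127] [array([597.1,  93.8])] [array([578.1, 256.5])] perp 23.514186981210866 187.29720044455686
150 [383] [135] [array([566.6,  90. ])] [array([547.5, 252.4])] perp 23.305377554250686 186.7981536602127
200 [381] [142] [array([533.6,  85.9])] [array([514.5, 248.7])] perp 23.07985571121888 186.94467471455064
packed 144.17319946008828 notch est 64.48494384626922 tool 62.68090412154961
[(135, 291, 354), (155, 291, 354), (175, 291, 354), (195, 292, 353), (215, 293, 353)]
6.691382958595833 63.52502251650748 63.537440370209616 [570.96333305 131.03461676]
```

send_rows --commands '[[[0.1,0,-0.03,0,0,0],[0.3,0,-0.03,0,0,0],[0.5,0,-0.03,0,0,0],[0.65,0,-0.03,0,0,0],[0.75,0,-0.03,0,0,0],[0.75,0,-0.03,0,0,0],[0.75,0,-0.03,0,0,0]]]'

```text
time_s: 17.27
ee_pos: [491.0, 124.6, 45.2]
ee_rot: [92.5, 89.9, 9.2]
force: [0.1, -0.1, -4.0]
gripper_width: 24.7
```

```bash
python3 - <<'E'
from h import *
s=env.state();print(s["time_s"],s["ee_pos"],s["force"],s["torque"],s["gripper_width"])
R0=Rot.from_euler('xyz',s["ee_rot"],degrees=True).as_matrix();print(R0.round(3)[:,1:])
c=env.get_calibration("wrist");im,d=env.grab_frame("wrist")
cv2.imwrite("pics/wrist12.png",im[:,:,::-1])
im2,d2=env.grab_frame("top");cv2.imwrite("pics/top12.png",cv2.resize(im2[150:345,180:320,::-1],None,fx=3,fy=3,interpolation=2))
E
```

```text
17.275 [490.96525013 124.63975217  45.18889802] [ 0.09335579 -0.08973408 -3.99871955] [0.00958858 0.03208143 0.01069   ] 24.694001523583456
[[ 0.993  0.116]
 [ 0.116 -0.993]
 [ 0.001 -0.   ]]
```

View pics/wrist12.png

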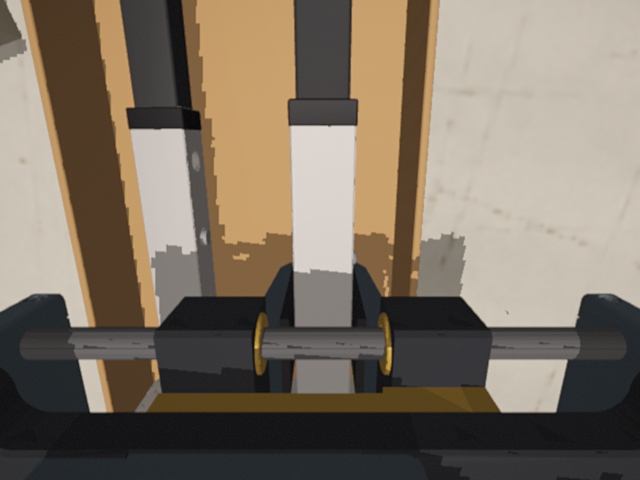

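View pics/top12.png

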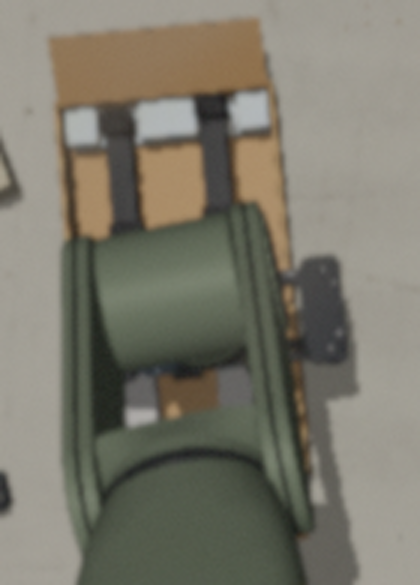

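send_rows --commands '[[[0.05,0,0.006,0,0,0],[0.1,0,0.006,0,0,0],[0.16,0,0.006,0,0,0],[0.22,0,0.006,0,0,0],[0.26,0,0.006,0,0,0],[0.28,0,0.006,0,0,0],[0.28,0,0.006,0,0,0]]]'

```text
time_s: 18.25
ee_pos: [490.4, 123.9, 16.6]
ee_rot: [-47.9, 90.0, -131.3]
force: [-0.1, 0.2, -3.9]
gripper_width: 24.7
```

send_rows --commands '[[[0.01,0,0,0,0,0],[0.02,0,0,0,0,0],[0.03,0,0,0,0,0],[0.03,0,0,0,0,0]]]'

```text
time_s: 18.75
ee_pos: [490.4, 123.9, 13.7]
ee_rot: [-58.3, 90.0, -141.7]
force: [-0.1, -0.1, -3.4]
gripper_width: 24.8
```

send_rows --commands '[[[0.006,0,0,0,0,0],[0.006,0,0,0,0,0]]]'

```text
time_s: 19.0
ee_pos: [490.5, 123.9, 13.2]
ee_rot: [64.9, 90.0, -18.5]
force: [-0.1, -0.2, -2.4]
gripper_width: 25.3
```

```bash
python3 - <<'E'
from h import *
s=env.state();print(s["time_s"],s["ee_pos"],s["force"],s["torque"],s["gripper_width"])
im2,d2=env.grab_frame("scene");cv2.imwrite("pics/scene13.png",cv2.resize(im2[180:380,130:430,::-1],None,fx=2.6,fy=2.6,interpolation=2))
E
```

```text
19.0 [490.5216832  123.9406698   13.21404803] [-0.12866656 -0.17827873 -2.38524511] [ 0.01915075  0.05452596 -0.00479364] 25.25565528435157
```

View pics/scene13.png

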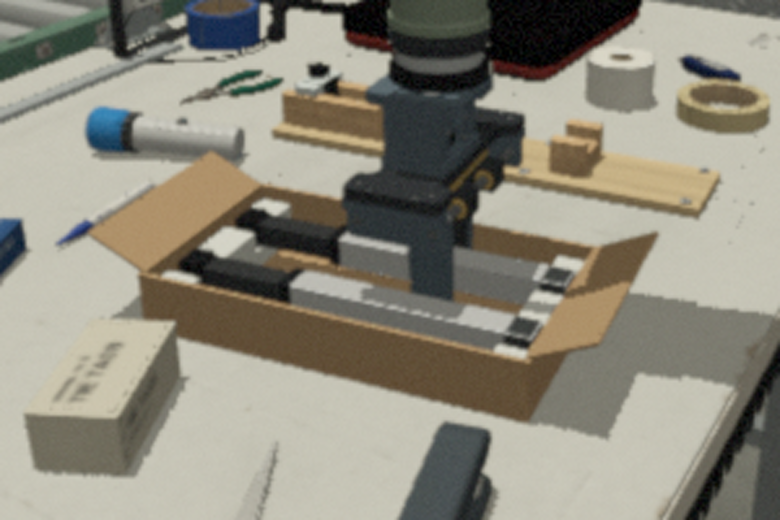

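The scene view shows the leg lying level with the packed one, both ends in the cradles. The load is moving onto the foam, with 2.4 N still on the wrist. I'll lower it slightly more and then release.

send_rows --commands '[[[0.005,0,0,0,0,0],[0.005,0,0,0,0,0]]]'

```text
time_s: 19.3
ee_pos: [490.5, 123.9, 13.2]
ee_rot: [83.9, 90.0, 0.5]
force: [-1.0, 0.2, 3.9]
gripper_width: 24.7
```

send_rows --commands '[[[0,0,0,0,0,0],[0,0,0,0,0,0],[0,0,0,0,0,0],[0,0,0,0,0,0]]]' --jaw 0.05

```text
time_s: 19.8
ee_pos: [490.5, 123.9, 12.5]
ee_rot: [-2.0, 90.0, -85.4]
force: [-0.3, 0.4, -0.3]
gripper_width: 43.1
```

send_rows --commands '[[[-0.05,0,0,0,0,0],[-0.2,0,0,0,0,0],[-0.45,0,0,0,0,0],[-0.7,0,0,0,0,0],[-0.98,0,0,0,0,0]]]'

```text
time_s: 20.42
ee_pos: [490.5, 123.9, 112.5]
ee_rot: [91.2, 89.9, 7.8]
force: [-1.2, 0.2, -1.5]
gripper_width: 43.4
```

send_rows --commands '[[[-0.3,0,0.2,0,0,0],[-0.6,0,0.5,0,0,0],[-0.9,0,0.9,0,0,0],[-0.9,0,0.95,0,0,0],[-0.9,0,0.95,0,0,0],[-0.9,0,0.95,0,0,0]]]'

```text
time_s: 21.18
ee_pos: [500.6, 30.4, 199.7]
ee_rot: [-104.0, 89.9, 172.7]
force: [1.1, -0.7, -0.3]
gripper_width: 43.3
```

send_rows --commands '[[[0,-0.5,0.3,0,0,0],[0,-0.9,0.9,0,0,0],[0,-0.95,0.95,0,0,0],[0,-0.95,0.95,0,0,0],[0,-0.95,0.95,0,0,0]]]'

```text
time_s: 21.8
ee_pos: [418.9, -74.7, 200.5]
ee_rot: [161.5, 90.0, 78.2]
force: [-0.0, 0.3, -0.2]
gripper_width: 43.6
```

```bash
python3 - <<'E'
from h import *
s=env.state();print(s["time_s"],s["ee_pos"],s["force"],s["gripper_width"])
im2,d2=env.grab_frame("scene");cv2.imwrite("pics/scene14.png",cv2.resize(im2[180:380,130:430,::-1],None,fx=2.6,fy=2.6,interpolation=2))
im,d=env.grab_frame("top");c=env.get_calibration("top");cv2.imwrite("pics/top14.png",im[:,:,::-1])
cv2.imwrite("pics/top14c.png",cv2.resize(im[150:345,190:290,::-1],None,fx=3,fy=3,interpolation=2))
im,d=env.grab_frame("wrist");cv2.imwrite("pics/wrist14.png",im[:,:,::-1])
E
```

```text
21.8 [418.91463359 -74.73363296 200.4584646 ] [-0.01018667  0.28499824 -0.15873446] 43.61823638186994
```

View pics/top14.png

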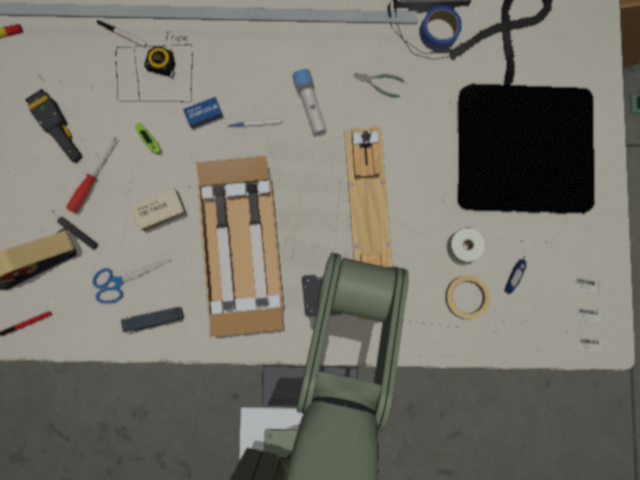

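View pics/top14c.png

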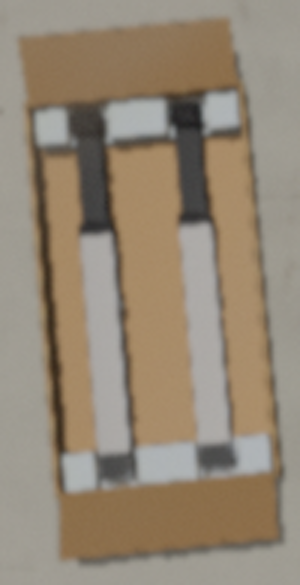

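View pics/scene14.png

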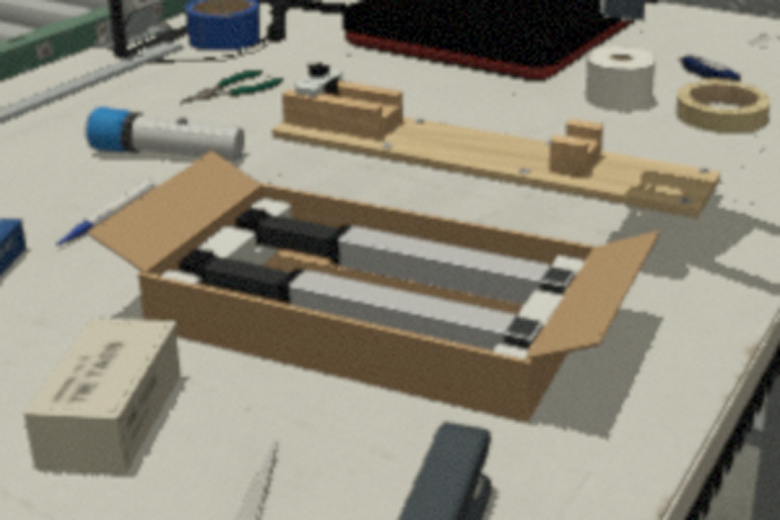

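View pics/wrist14.png

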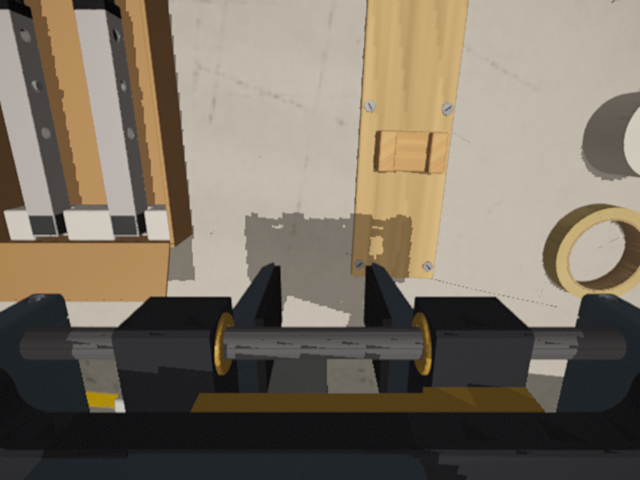

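Both legs lie parallel in their cradles and nothing else has moved. The wrist view also shows the holed side of the placed leg around (124, 87), so I'll zoom in on the button once more.

```bash
python3 - <<'E'
from h import *
im=cv2.imread("pics/wrist14.png");cv2.imwrite("pics/c14.png",cv2.resize(im[0:245,0:180],None,fx=2.4,fy=2.4,interpolation=cv2.INTER_CUBIC))
cv2.imwrite("pics/c14b.png",cv2.resize(im[20:150,95:145],None,fx=4.5,fy=4.5,interpolation=cv2.INTER_CUBIC))
E
```

```text
(no output)
```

View pics/c14b.png

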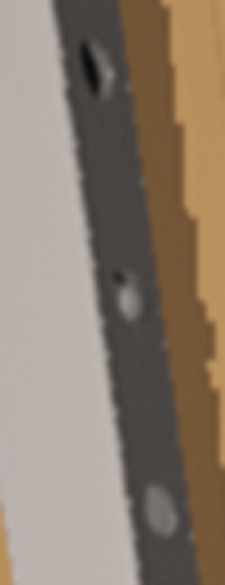

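```bash
python3 - <<'E'
from h import *
s=env.state();print(s["time_s"],s["force"]);print(env.job_done())
E
```

```text
21.95 [-0.21570936 -0.44081516 -0.4606846 ]
the job is handed in; nothing more can be done
None
```

The leg is shortened by one hole and lies in the carton's empty place, and I handed the job in at 22 s of the 51 s allowed.

**Shortening:** I gripped the outer tube over the button at 25 N and slid the leg until the foot met the stop. The button dipped under at about 8.5 N of push. I then pushed at about 1 cm/s, slowing to about 4 mm/s, and stopped as the button clicked out. The push force was about 3 N over the last few millimetres, so the button was not rammed.

**Packing:** I picked the leg up again at its balance point, set it in the two end cradles, let go and backed the arm clear.

**Last checks:**
- **Button:** the wrist camera shows it standing out in the middle hole, with the first hole empty. It measured 65 mm behind the mouth.
- **Placing:** the scene and top views show the leg level in both cradles, parallel to the packed one. The other things on the bench and the jig look unmoved.
- **Disagreements:** image estimates of the telescope travel varied by about 1 mm around 40 mm. Lengthwise estimates of the carton's centre varied by about 3 mm, within the 6 mm of slack at each end. The force reading dipped shortly before the click, so I confirmed the click by picture.

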